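# Set a bangle's name plate level between centres and lock the spindle

### The arm

A 6-joint arm with a two-finger parallel gripper is mounted at the origin on the work surface. World frame = base frame: x ahead of the robot, y to its left, z up, the work surface at z = 0. Lengths are in mm, angles in rad, forces in N, time in s.
With the tool pointing down it reaches from about 400 to 925 mm from the base axis. Payload 12.5 kg.
Tool frame: the origin (TCP) lies at the very end of the fingers, on their centre line; the grasp point (between the pads) lies 19 mm behind it; y points along the fingers, z is the direction in which the jaws open and shut, and the axes are right-handed (so a half turn about y gives the same grasp; the last joint's range is limited). The gripper opens to 95 mm and grips with 3 to 60 N. Pads are 20 mm wide; open, the fingers measure 119 mm over their backs; the gripper's body (75 mm by 180 mm) begins 59 mm behind the grasp point.
Start: joints at [-1.455, 0.491, 1.559, -0, 1.092, -0.106], TCP at [137.513, -609.702, 214.661] pointing down, gripper open.
Joint ranges: [-3.1, 3.1], [-0.84, 2.19], [0.05, 2.79], [-1.13, 4.28], [0.06, 2.93], [-2.69, 2.69]. Speed limits (rad/s): [2.22, 2.22, 2.79, 3.14, 3.14, 3.14].

### API

Orientations are given as [roll, pitch, yaw] about the fixed x, y, z axes, in that order (R = Rz(yaw) Ry(pitch) Rx(roll)).
In Python, from cell import env, optics gives the robot as it stands.
- The arm moves only by the tool drive_tool, never from a script. Its argument "steps" is a list of rows, each an object with "slide": the shift along the tool's x, y, z in m, a list of three; "dr": the turn, a rotation vector about the tool's x, y, z in rad, a list of three; "fingers": the finger opening in m, from 0 to 0.0951. A call has 1 to 5 rows; each row is the pose to reach, as a shift and turn from the pose commanded when the call began, along the tool's axes at that moment; what a row does not reach only later rows make up. A row lasts 1/12 s, in which the tool goes at most 41.7 mm and 7.16 degrees, less where a joint would pass 70% of its speed; a pose out of reach is approached as far as the arm can. A call with a gripper value outside its range is refused whole. The fingers move at their own pace and stop on an object; the grip force is fixed at half the most. Time passes only in rows, so rows that repeat a pose let the fingers close. It gives the time, the measured TCP pose, the force and the opening at its end, in the units of the state.
- env.state(): the state, without advancing time (a new reading comes with each control period).
- optics.read_camera(name): name is "side" or "top"; returns the picture (480x640x3 uint8, red, green, blue); there is no depth.
- optics.camera_model(name): a dict with "mtx" (3x3 intrinsics, pixels), "distortion" ([k1, k2, p1, p2, k3] as OpenCV has them; the pictures are not rectified), "R" (3x3) and "t" (3): a world point X has camera coordinates R X + t. Camera axes: x right, y down, z forward; pixel columns grow to the right and rows downward; lengths in mm; the calibration is good to about 2 mm. A picture is of the moment at which its call begins. camera_model takes no time and is no camera call.
- env.job_done(): hands the job in, once; it reports no verdict.
The state is a dict: "t": time; "joints": joint angles; "qvel": joint speeds; "tau": joint torques, N m; "eef_pos": TCP position; "tcp_rot": TCP orientation; "ft_force": force on the tool from outside, world axes, zero at the start; "moment": the same for the moment, N m; "opening": opening from 0.0 (shut) to 1.0 (fully open).
Only numpy, scipy, OpenCV 4.12 (cv2) and the standard library are available. Lean on these libraries where they do the work, as an engineer would, in place of code of your own. Each camera call takes 0.05 s, during which the arm holds its last target.

### The job

A bangle is wedged on the tapered mandrel that runs between the centres on the bench. Turn the mandrel until the bangle's flat name plate faces straight up, ready for the engraver, and then lock it there: turn the T-handled socket extension, which stands on the lock nut in the slanting bore, clockwise until it comes up tight. Leave the other things on the bench where they are.

Things in the scene. Friction and masses are not known exactly. Their poses are not given: they have to be found in the camera images.
- centres: Bench centres, a grey cast fixture fixed to the bench: bed 350 x 100 x 22 mm, headstock at one end, tailstock with a small handwheel at the other. Origin on the bench; x runs level along the spindle from headstock to tailstock, z up; the spindle axis is 95 mm above the origin, at y = 0. Headstock x -141 to -71 mm, y -58 to 40, 126 high; tailstock x 125 to 235 mm, 142 high.
- mandrel (a joint): Angle (rad) of the steel mandrel about the spindle, the x axis of centres, right-handed. 0: the name plate faces straight up; positive: it is turned over towards the centres' -y side. Range -2.6 to 2.6. It turns smoothly both ways against about 0.1 N m and stays where it is left; once the lock is tight a brake holds it.
- neck (a point): Where to grip and turn the mandrel: on the spindle axis, 95 mm above the bench, middle of its round grooved neck, 30 mm in diameter and free for 24 mm either way. Beyond lie a carrier and driver plate (headstock side, within 34 mm of the axis) and the tapered body, 52 to 64 mm in diameter. x: along the spindle to the tailstock; z turns with the mandrel, the way the name plate faces.
- plate (a point): Middle of the outer face of the brass bangle's flat name plate: 36 mm from the spindle axis, 87 mm from the neck's middle towards the tailstock. The plate is 50 mm long round the bangle, 20 mm along the spindle, 4 mm thick. z points straight out of the plate.
- lock (a joint): Angle (rad) of the lock nut with its socket extension, growing clockwise as seen from above looking down the bore. 0: slack; from about 1.0 a brake shoe bears on the spindle; a solid stop at 1.4: tight. It takes 0.1 to 0.3 N m to turn; slack or fully tight it stays where it is left.
- tee (a point): Where to grip the steel T-handled extension: middle of its T-bar, 218 mm above the bench. x along the bar (10 mm in diameter, 112 long), z up along the extension, which leans 35 degrees from vertical towards the centres' -x and turns about this z. Round the middle of the bar is a square head: 22 mm along the bar, 18 across, 26 high. The extension (12 mm) cannot be pulled out.
- mouth (a point): Centre of the mouth of the slanting bore (20 mm in diameter, boss 35 mm) in which the extension stands, 75 mm below the T-bar along the extension; the nut lies 75 mm deeper.
- tin: Bystander: round aluminium tin, 68 mm in diameter, 32 mm high, upright. Origin under its centre.
- hammer: Bystander: small hammer with a wooden handle lying on the bench, handle along its x axis.
- ring_clamp: Bystander: wooden ring clamp with a brass band, lying, 130 x 26 x 24 mm along its x, y, z. Origin under its centre.
- bangle: Bystander: plain brass bangle lying flat, 67 mm in diameter, 10 mm high. Origin under its centre.

How it is judged (in metres and radians):
On the way, in this order (a step that is already met when the one before it is completed fails the run):
1. the mandrel is turned until the name plate faces up (within 0.09 rad), the lock being still slack (under 0.9) (value of joint mandrel between -0.09 and 0.09 rad and value of joint lock below 0.9 rad), for 0.3 s.
2. the lock is turned clockwise until tight (past 1.25) (value of joint lock above 1.25 rad), for 0.2 s.
At the end, for the whole second after the job is handed in: The name plate faces up within 0.09 rad (5 degrees), the lock is turned past 1.25 rad, and mandrel and extension are at rest (value of joint mandrel between -0.09 and 0.09 rad and value of joint lock above 1.25 rad and angular speed of each of mandrel, lock below 0.05 rad/s); the robot touches nothing.
It fails at once if a bystander is shifted by more than 30 mm (distance of any of tin, hammer, ring_clamp, bangle from where it was at the start of the episode above 0.03 m).
It also fails if it takes over 58 s, if anything falls off the work surface, if the arm or the gripper's body presses on something with over 40 N, if the wrist force passes 120 N, or if a joint passes its speed limit or range.

## Working session

There is one attempt and no reset: what is moved stays moved. The work goes in short steps, Python scripts to look and compute and a tool call to move; the robot and the scene stay as the last step left them, time stands still between calls to the robot, and variables do not carry over. Pictures are saved under pics/ and viewed, and the job is handed in when it is done.

Besides the shell and the picture viewer there is one more tool, called after "Call:" as a command line: name --argument value ..., lists and objects as JSON in quotes. drive_tool: Moves the arm, as the interface text tells. Its arguments: {"type":"object","properties":{"steps":{"type":"array","items":{"type":"object","properties":{"slide":{"type":"array","items":{"type":"number"}},"dr":{"type":"array","items":{"type":"number"}},"fingers":{"type":"number"}}}}},"required":["steps"]}

```bash
ls; mkdir -p pics; python3 - <<'E'
from cell import env, optics
import cv2
print(env.state())
for n in ("side","top"):
    cv2.imwrite(f"pics/{n}0.png",optics.read_camera(n)[:,:,::-1])
    print(n,optics.camera_model(n))
E
```

```text
pics
{'t': 0.0, 'joints': array([-1.45461962e+00,  4.91552569e-01,  1.55945902e+00, -9.42017685e-06,
        1.09169311e+00, -1.05575218e-01]), 'qvel': array([ 5.68253207e-04,  2.09230074e-03,  1.22531859e-03, -1.30537604e-03,
       -8.81767557e-05, -1.54828440e-04]), 'tau': array([ 2.79886110e-03, -6.12631845e+01, -2.58179712e+01,  6.93554711e-02,
        4.82566771e-02, -1.06624213e-04]), 'eef_pos': array([ 137.46808904, -609.44110544,  214.06279468]), 'tcp_rot': array([-1.57190306e+00,  1.08878187e-04, -2.91983644e+00]), 'ft_force': array([0.23126447, 1.17877086, 0.33522329]), 'moment': array([ 0.03696042, -0.05056413, -0.0299912 ]), 'opening': 1.0017142740856897}
side {'mtx': array([[572.39869939,   0.        , 316.79052478],
       [  0.        , 572.39869939, 245.78172495],
       [  0.        ,   0.        ,   1.        ]]), 'distortion': array([-0.11855078,  0.        ,  0.        ,  0.        ,  0.        ]), 'R': array([[ 0.97061821, -0.24024935, -0.01343658],
       [-0.17350967, -0.660112  , -0.73085329],
       [ 0.16671738,  0.71171089, -0.68240232]]), 't': array([-581.70142859,  212.27540709,  788.9119451 ])}
top {'mtx': array([[553.66145403,   0.        , 314.78738691],
       [  0.        , 553.66145403, 230.19485975],
       [  0.        ,   0.        ,   1.        ]]), 'distortion': array([0.04763906, 0.        , 0.        , 0.        , 0.        ]), 'R': array([[-0.01444516, -0.9996156 , -0.02366405],
       [-0.99166421,  0.01735274, -0.12767525],
       [ 0.12803681,  0.0216225 , -0.99153368]]), 't': array([-11.60652798, 620.13995195, 980.3109555 ])}
```

View pics/side0.png

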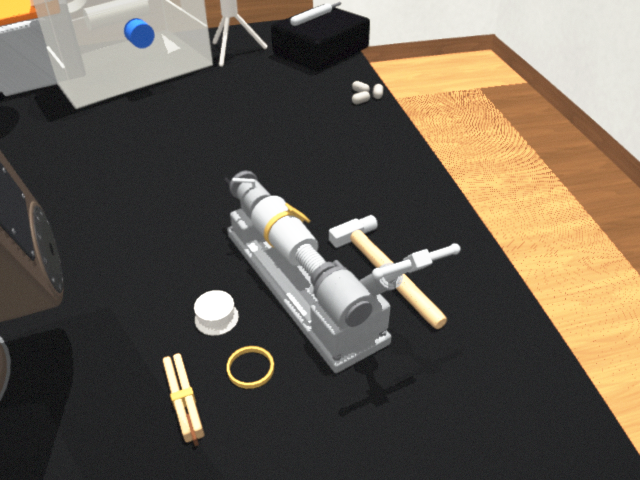

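View pics/top0.png

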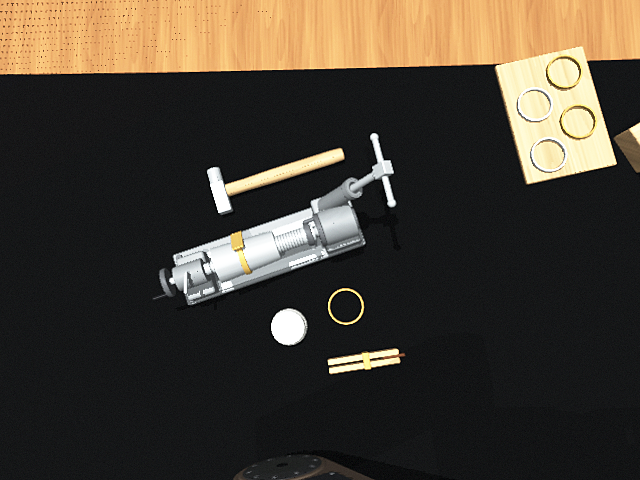

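```bash
python3 - <<'E'
import cv2
a=cv2.imread("pics/side0.png"); b=cv2.imread("pics/top0.png")
cv2.imwrite("pics/s1.png",cv2.resize(a[160:370,215:475],None,fx=3,fy=2.85,interpolation=cv2.INTER_CUBIC)[:600,:800])
cv2.imwrite("pics/t1.png",cv2.resize(b[125:315,150:410],None,fx=3,fy=3,interpolation=cv2.INTER_CUBIC))
E
```

```text
(no output)
```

View pics/s1.png

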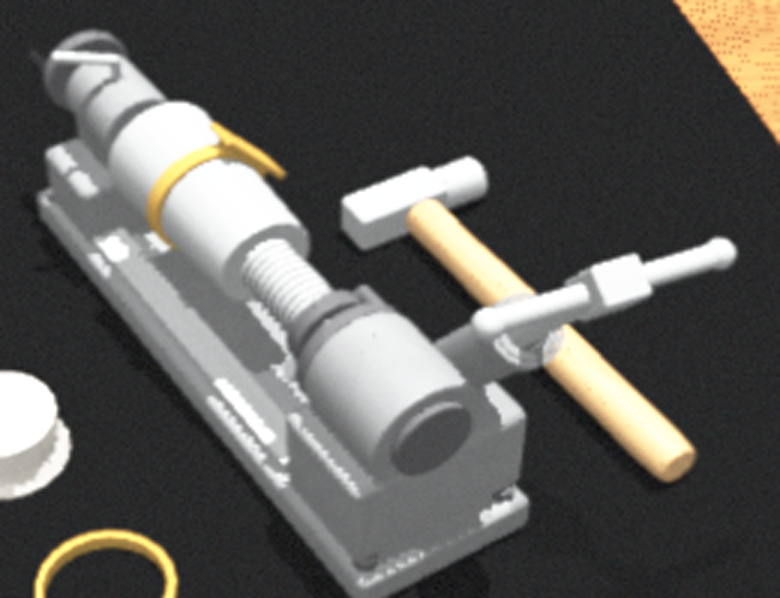

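View pics/t1.png

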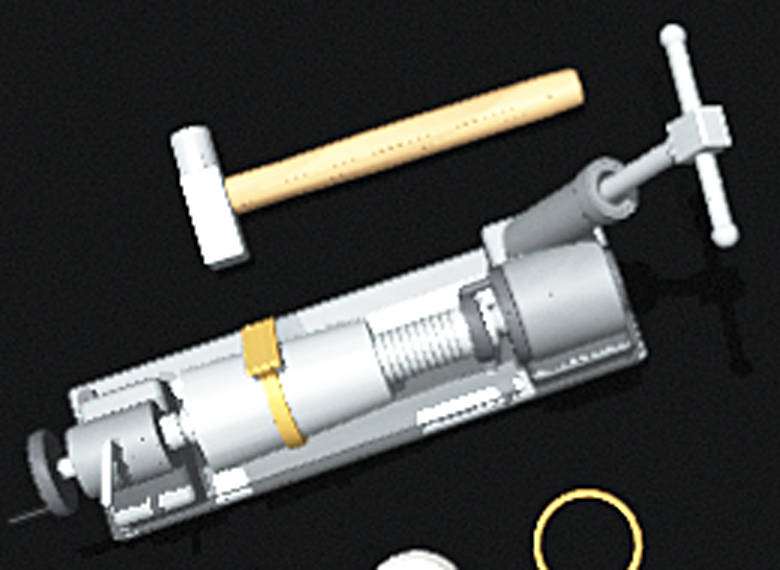

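```bash
cat > h.py <<'E'
import numpy as np, cv2
from cell import env, optics
from scipy.optimize import least_squares
from scipy.spatial.transform import Rotation as Ro
C={n:optics.camera_model(n) for n in("side","top")}
def proj(n,X):
    c=C[n]; r,_=cv2.Rodrigues(np.array(c["R"]))
    return cv2.projectPoints(np.atleast_2d(np.array(X,float)),r,np.array(c["t"]),c["mtx"],np.array(c["distortion"]))[0][:,0]
def tri(ps,pt):
    f=lambda X:np.r_[proj("side",X)[0]-ps,proj("top",X)[0]-pt]
    s=least_squares(f,[600,-100,100]); return s.x,np.abs(s.fun).max()
S=lambda x,y:np.array([x/3+215,y/2.85+160]); T=lambda x,y:np.array([x/3+150,y/3+125])
E
python3 - <<'E'
from h import *
P=dict(tee=(S(618,284),T(699,133)),barA=(S(723,252),T(673,35)),barB=(S(484,322),T(725,236)),mouth=(S(530,330),T(612,188)),
neck=(S(285,285),T(424,348)),plate=(S(258,162),T(262,347)),face=(S(432,438),T(632,287)),bodyend=(S(272,240),T(383,360)))
for k,v in P.items():
    x,e=tri(*v); print(k,x.round(1),round(e,2))
E
```

```text
tee [ 691.7 -131.6  222.6] 2.4
barA [ 742.8 -120.   217.8] 1.2
barB [ 635.2 -142.1  226.2] 0.79
mouth [676.3 -89.9 158.2] 1.54
neck [594.3  17.6 105.1] 0.54
plate [599.1 109.6 110.1] 2.4
face [ 629.8 -102.4  111.7] 2.4
bodyend [590.5  39.8 116.7] 2.8
```

```bash
cat >> h.py <<'E'
def frame(p):
    cx,cy,yaw=p[:3]; return Ro.from_euler('z',yaw).as_matrix(),np.array([cx,cy,0])
def model(p):
    cx,cy,yaw,nx,tx,ty,phi,m=p; R,o=frame(p)
    W=lambda q:(R@np.array(q,float).reshape(-1,3).T).T+o
    a=np.radians(35); zt=np.array([-np.sin(a),0,np.cos(a)])
    tee=np.array([tx,ty,218.])
    x0=np.array([np.cos(a),0,np.sin(a)]); y0=np.cross(zt,x0)
    b=np.cos(phi)*x0+np.sin(phi)*y0
    Rm=Ro.from_euler('x',m).as_matrix()
    pl=lambda u,v:np.array([nx+87+u,0,95])+Rm@np.array([0,v,36.])
    ci=lambda x,r:np.array([[x,r*np.cos(t),95+r*np.sin(t)] for t in np.linspace(0,2*np.pi,30)])
    d=dict(tee=tee,barA=tee+53*b,barB=tee-53*b,mouth=tee-75*zt,neck=[nx,0,95],face=[-141,0,95],plate=pl(0,0),
      plateq=[pl(-10,-25),pl(10,-25),pl(10,25),pl(-10,25),pl(-10,-25)],axis=[[-141,0,95],[235,0,95]],n1=ci(nx-24,15),n2=ci(nx+24,15),
      head=[[-141,-58,126],[-141,40,126],[-71,40,126],[-71,-58,126],[-141,-58,126]],
      shaft=[tee,tee-75*zt],bar=[tee-56*b,tee+56*b],ext=tee+13*zt, bd=[[-141,-50,22],[-141,50,22],[209,50,22],[209,-50,22],[-141,-50,22]])
    return {k:W(v) for k,v in d.items()},R@zt,R@b
def overlay(n,img,p,box,f,fn,keys=("plateq","axis","n1","n2","head","shaft","bar","bd")):
    x0,y0,x1,y1=box; im=cv2.resize(img[y0:y1,x0:x1],None,fx=f,fy=f,interpolation=cv2.INTER_CUBIC)
    M,_,_=model(p)
    for i,k in enumerate(keys):
        q=((proj(n,M[k])-[x0,y0]+.5)*f).astype(np.int32)
        cv2.polylines(im,[q.reshape(-1,1,2)],False,[(0,0,255),(0,255,0),(255,0,0),(255,255,0),(255,0,255)][i%5],1,cv2.LINE_AA)
    cv2.imwrite(fn,im)
E
cat > fit.py <<'E'
from h import *
P=dict(tee=(S(618,284),T(699,133)),barA=(S(723,252),T(673,35)),barB=(S(484,322),T(725,236)),mouth=(S(530,330),T(612,188)),
neck=(S(285,285),T(424,348)),plate=(S(258,162),T(262,347)),face=(S(432,438),T(632,287)))
def f(p):
    M,_,_=model(p); r=[]
    for k,v in P.items(): r+=[proj("side",M[k])[0]-v[0],proj("top",M[k])[0]-v[1]]
    return np.concatenate(r)
best=None
for m in (0.3,1.0):
  for phi in (-1.5,1.5):
    s=least_squares(f,[620,0,1.4,0,-120,-50,phi,m],loss='soft_l1')
    if best is None or s.cost<best.cost: best=s
print(best.x.round(3),best.cost)
for k,r in zip(P,f(best.x).reshape(-1,4)): print(k,r.round(1))
np.save("p.npy",best.x)
overlay("side",cv2.imread("pics/side0.png"),best.x,(215,160,475,355),3,"pics/so.png")
overlay("top",cv2.imread("pics/top0.png"),best.x,(150,125,410,315),3,"pics/to.png")
E
python3 fit.py
```

```text
[ 590.333   33.492    1.872  -15.615 -185.779  -46.889   -1.701    1.184] 29.04090576422924
tee [-3.9  2.5 -0.9 -0.8]
barA [-1.9  2.5 -0.  -0.1]
barB [ 1.4  1.  -1.5 -2.4]
mouth [-0.6  0.4 -0.4 -2.1]
neck [-0.   4.5 -0.1 -0.3]
plate [-1.3  0.1 -0.8 -3.3]
face [-0.8  7.4 -1.  -2.3]
```

View pics/so.png

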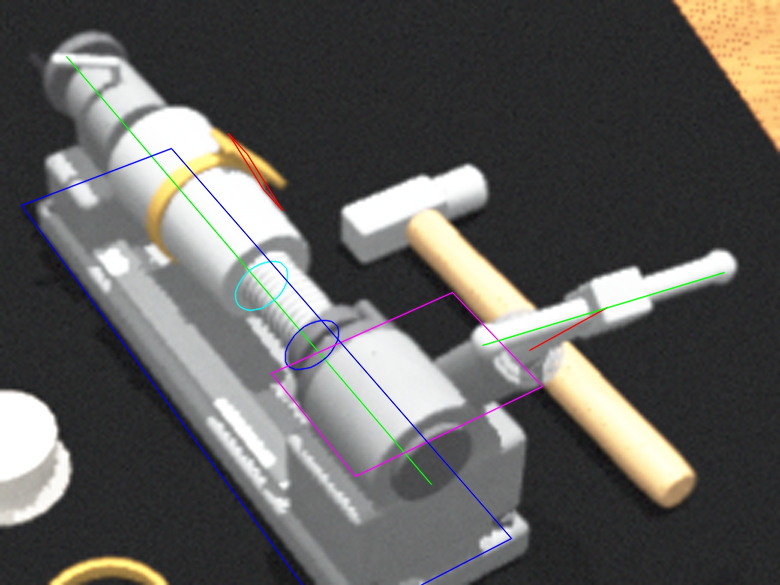

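View pics/to.png

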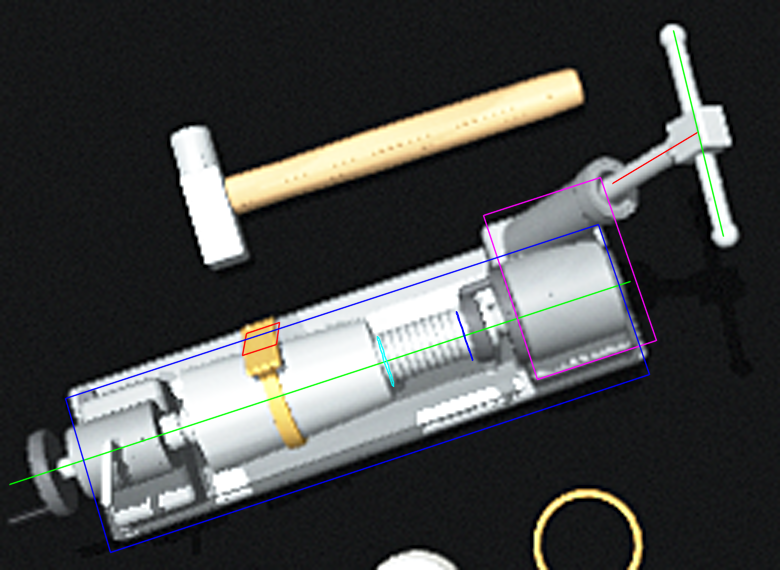

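```bash
python3 - <<'E'
from h import *
a=cv2.imread("pics/side0.png"); b=cv2.imread("pics/top0.png")
print("bangle",tri((250,367),(346,306.5)),"tin",tri((214,304),(289,327)))
print("bangle proj side of z=5 point", [ (C[n]["R"].T@-C[n]["t"]).round() for n in C])
cv2.imwrite("pics/s2.png",cv2.resize(a[225:305,270:370],None,fx=7,fy=7,interpolation=cv2.INTER_CUBIC))
cv2.imwrite("pics/t2.png",cv2.resize(b[200:290,230:340],None,fx=6.5,fy=6.5,interpolation=cv2.INTER_CUBIC))
E
```

```text
bangle (array([481.50197116, -76.90431678,   9.60350933]), np.float64(0.9803287450431526)) tin (array([446.42795936,  27.4687055 ,  39.73445549]), np.float64(0.8376028330428653))
bangle proj side of z=5 point [array([ 470., -561.,  686.]), array([ 489.,  -44., 1051.])]
```

View pics/s2.png

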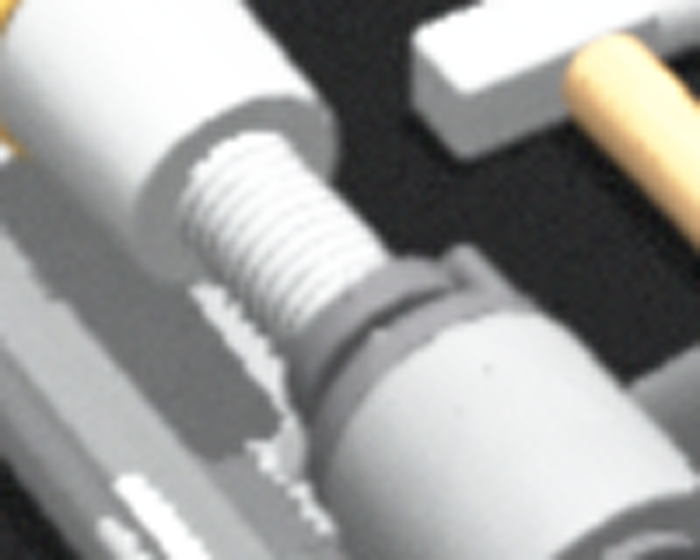

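View pics/t2.png

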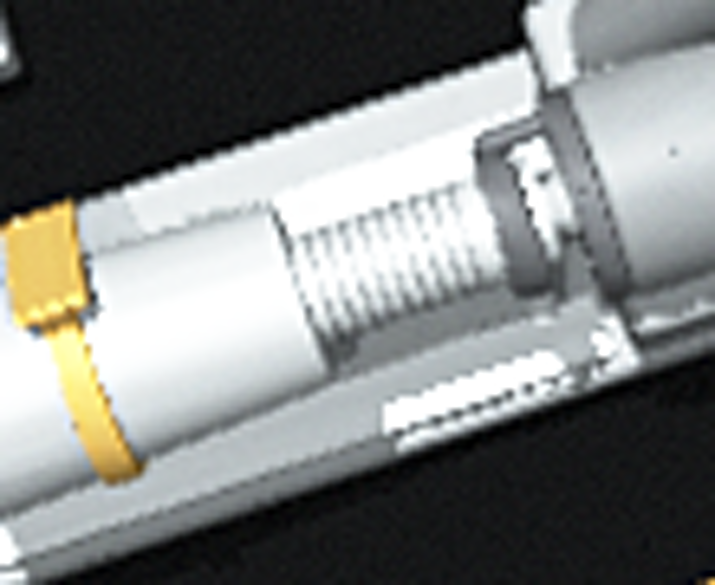

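```bash
cat > fit2.py <<'E'
from h import *
U=lambda x,y:np.array([x/7+270-.5,y/7+225-.5]); V=lambda x,y:np.array([x/6.5+230-.5,y/6.5+200-.5])
P=dict(tee=(S(618,284),T(699,133)),barA=(S(723,252),T(673,35)),barB=(S(484,322),T(725,236)),mouth=(S(530,330),T(612,188)),
neck=(None,V(402,262)),plate=(S(258,162),T(262,347)))
Z=dict(bangle=((250,367),(346,306.5),10),tin=((214,304),(289,327),32))
def f(q):
    p=q[:8]; os,ot=q[8:10],q[10:12]
    M,_,_=model(p); r=[]
    for k,v in P.items():
        for n,u,o in(("side",v[0],os),("top",v[1],ot)):
            if u is not None: r.append(proj(n,M[k])[0]+o-u)
    # neck axis at body end, side
    R,o0=frame(p); e=R@np.array([p[3]+24,0,95])+o0
    r.append(proj("side",e)[0]+os-U(232,190))
    for i,(k,v) in enumerate(Z.items()):
        X=np.r_[q[12+2*i:14+2*i],v[2]-(5 if k=="bangle" else 0)]
        r+=[proj("side",X)[0]+os-v[0],proj("top",X)[0]+ot-v[1]]
    r.append(q[8:12]/1.5)
    return np.concatenate(r)
p0=np.r_[np.load("p.npy"),0,0,0,0,480,-77,446,27]
s=least_squares(f,p0,loss='soft_l1'); q=s.x; print(q.round(3)); print(s.fun.round(1))
np.save("p.npy",q[:8]); np.save("off.npy",q[8:12])
M,zt,b=model(q[:8])
for k in("neck","tee","plate","mouth"):print(k,M[k].round(1))
print("zt",zt.round(3),"bar",b.round(3))
C["side"]["mtx"][:2,2]+=q[8:10];C["top"]["mtx"][:2,2]+=q[10:12]
overlay("side",cv2.imread("pics/side0.png"),q[:8],(215,160,475,355),3,"pics/so2.png")
overlay("top",cv2.imread("pics/top0.png"),q[:8],(150,125,410,315),3,"pics/to2.png")
E
python3 fit2.py
```

```text
[ 5.85832e+02  4.90880e+01  1.90700e+00 -3.24360e+01 -2.04827e+02
 -3.96800e+01 -1.71700e+00  1.34300e+00  7.61000e-01 -2.48500e+00
  4.40000e-02  1.04900e+00  4.81158e+02 -7.73110e+01  4.45924e+02
  2.88060e+01]
[-2.3  0.6 -0.  -0.1 -1.   0.3  0.1  0.9  3.5 -0.4  0.1 -1.9 -0.1 -1.
  0.7 -0.5 -0.1  1.1 -0.5  0.1 -0.6 -1.9  0.4  0.8  0.1 -0.2  0.2  0.2
  0.3  0.4 -0.4  0.3  0.5 -1.7  0.   0.7]
neck [[596.5  18.5  95. ]]
tee [[ 690.8 -131.2  218. ]]
plate [[601.  112.2 103.1]]
mouth [[676.6 -90.6 156.6]]
zt [ 0.189 -0.542  0.819] bar [ 0.973  0.214 -0.083]
```

View pics/so2.png

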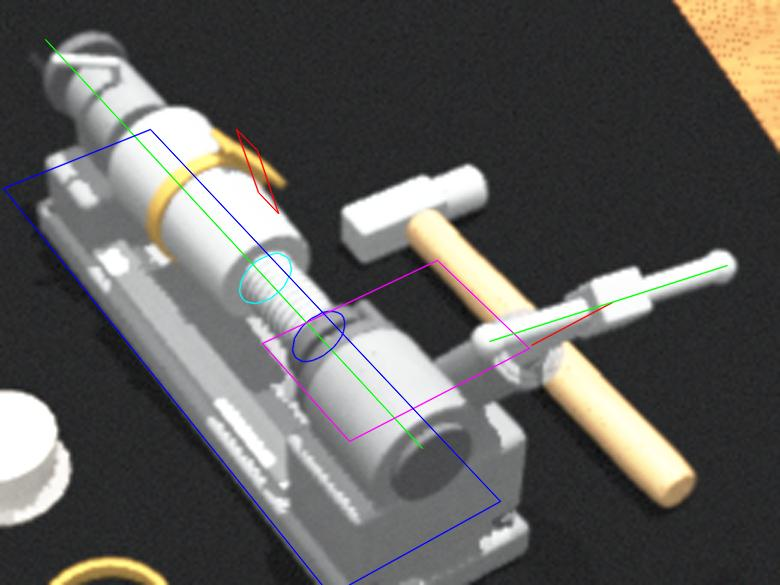

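View pics/to2.png

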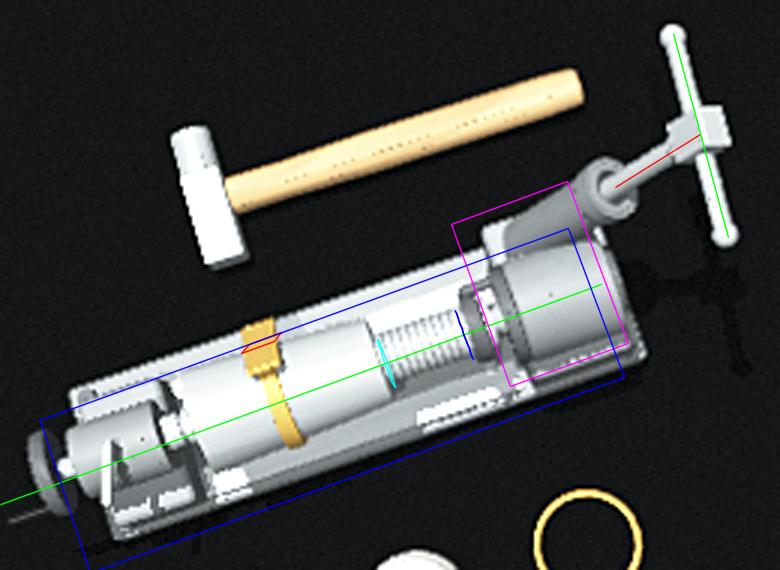

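```bash
cat > patch.py <<'E'
s=open('fit2.py').read()
s=s.replace("    r.append(q[8:12]/1.5)","""    bx=q[16]
    for c,u in (((bx,50,22),T(646,360)),((bx+350,50,22),T(118,539)),((bx+350,-50,22),T(70,390))):
        r.append(proj("top",R@np.array(c)+o0)[0]+ot-u)
    r.append((proj("side",R@np.array((bx,-50,22))+o0)[0]+os-np.array([390.5,333])))
    # axis points
    for c,u in (((-71,0,95),T(505,318)),((180,0,95),T(135,440))):
        v=proj("top",R@np.array(c)+o0)[0]+ot-u
        d=np.array([-191,62])/200.8; r.append([v@[-d[1],d[0]]])
    r.append(q[8:12]/1.5)""").replace("446,27]","446,27,-155]")
open('fit2.py','w').write(s)
E
python3 patch.py; python3 fit2.py
```

```text
[ 5.80861e+02  7.51890e+01  1.88300e+00 -5.81030e+01 -2.29877e+02
 -4.08730e+01 -1.69700e+00  1.37500e+00  2.98000e-01 -2.32700e+00
  2.56000e-01  7.57000e-01  4.81394e+02 -7.70700e+01  4.46126e+02
  2.90920e+01 -1.88223e+02]
[-3.1  0.7  0.  -0.1 -1.5  0.2  0.4  0.6  2.4 -0.2 -0.1 -1.8 -0.2 -1.3
  0.6 -1.2 -0.7 -0.5  1.8 -0.2 -1.  -4.8  1.5 -0.1 -0.2 -0.2  0.3 -0.2
 -0.   0.4 -0.3 -0.1  2.6  1.5 -0.4  3.  -0.1  1.5 -0.7  4.   0.7 -0.7
  0.2 -1.6  0.2  0.5]
neck [[598.7  19.9  95. ]]
tee [[ 690.5 -131.   218. ]]
plate [[605.6 113.5 102. ]]
mouth [[677.2 -90.  156.6]]
zt [ 0.176 -0.546  0.819] bar [ 0.976  0.207 -0.072]
```

View pics/so2.png

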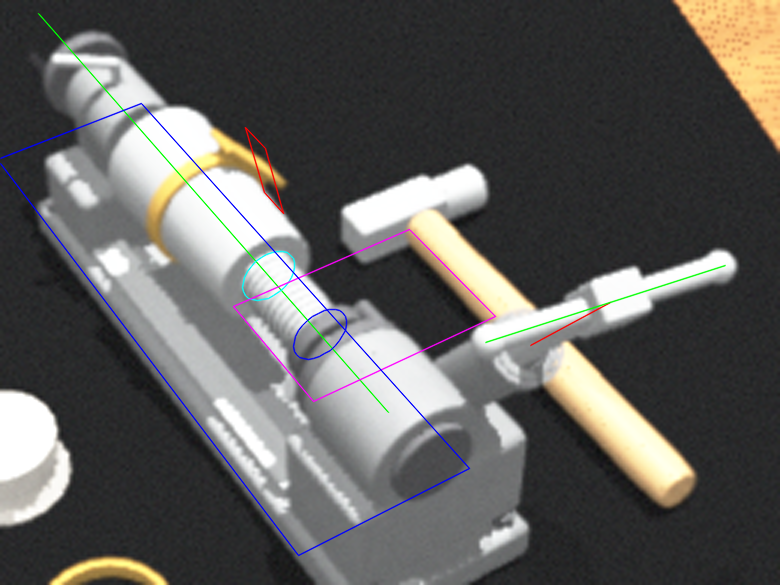

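View pics/to2.png

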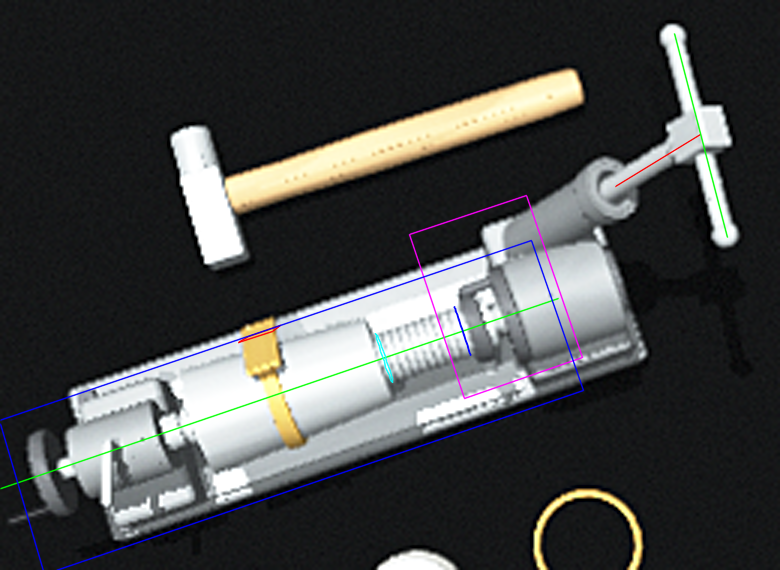

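```bash
python3 - <<'E'
import cv2
a=cv2.imread("pics/side0.png"); b=cv2.imread("pics/top0.png")
A=cv2.resize(a[190:250,255:325],None,fx=9,fy=9,interpolation=cv2.INTER_CUBIC)
B=cv2.resize(b[225:280,220:260],None,fx=9,fy=9,interpolation=cv2.INTER_CUBIC)
cv2.imwrite("pics/ps.png",A); cv2.imwrite("pics/pt.png",B)
E
```

```text
(no output)
```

View pics/ps.png

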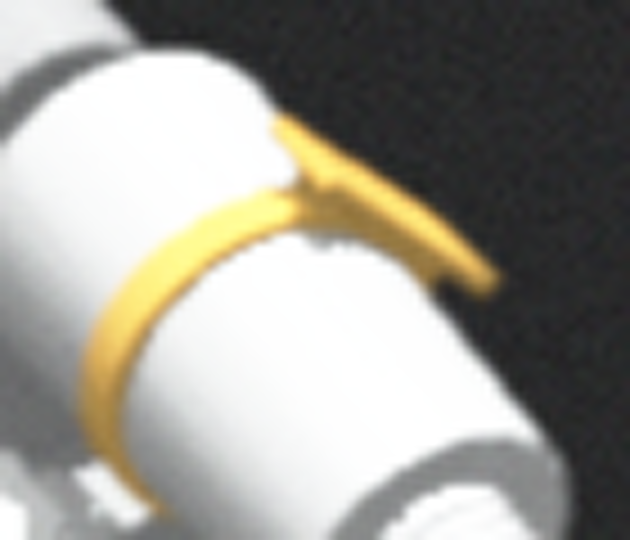

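View pics/pt.png

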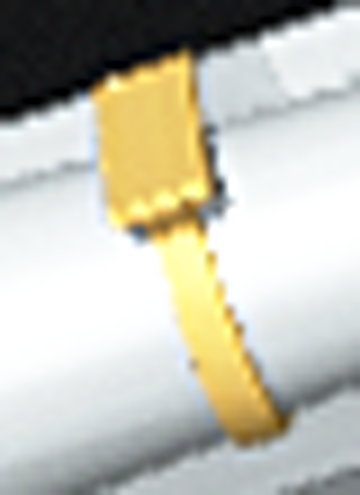

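```bash
python3 - <<'E'
from h import *
for yaw in (1.87,1.89):
  R=Ro.from_euler('z',yaw).as_matrix(); c=np.array([603,112,108.])
  for m in np.arange(.6,1.3,.1):
    d=R@Ro.from_euler('x',m).as_matrix()@np.array([0,1,0])
    n=R@Ro.from_euler('x',m).as_matrix()@np.array([0,0,1]); ax=R[:,0]
    print(yaw,round(m,2),*[((proj(k,c-25*d)-proj(k,c+25*d))[0]).round(1) for k in("side","top")],*[((proj(k,c-10*ax)-proj(k,c+10*ax))[0]).round(1) for k in("side","top")])
E
```

```text
1.87 0.6 [23.4  4.8] [ -4.3 -20.7] [6.4 7. ] [11.1 -3.6]
1.87 0.7 [21.8  7.4] [ -3.4 -18.8] [6.4 7. ] [11.1 -3.6]
1.87 0.8 [20.   9.9] [ -2.5 -16.7] [6.4 7. ] [11.1 -3.6]
1.87 0.9 [18.  12.4] [ -1.5 -14.4] [6.4 7. ] [11.1 -3.6]
1.87 1.0 [15.8 14.7] [ -0.5 -12. ] [6.4 7. ] [11.1 -3.6]
1.87 1.1 [13.5 16.8] [ 0.4 -9.4] [6.4 7. ] [11.1 -3.6]
1.87 1.2 [11.  18.8] [ 1.4 -6.8] [6.4 7. ] [11.1 -3.6]
1.89 0.6 [23.2  4.5] [ -4.7 -20.6] [6.6 6.9] [11.  -3.8]
1.89 0.7 [21.6  7.1] [ -3.8 -18.7] [6.6 6.9] [11.  -3.8]
1.89 0.8 [19.8  9.7] [ -2.8 -16.6] [6.6 6.9] [11.  -3.8]
1.89 0.9 [17.8 12.1] [ -1.9 -14.3] [6.6 6.9] [11.  -3.8]
1.89 1.0 [15.7 14.5] [ -0.8 -11.9] [6.6 6.9] [11.  -3.8]
1.89 1.1 [13.3 16.7] [ 0.2 -9.3] [6.6 6.9] [11.  -3.8]
1.89 1.2 [10.9 18.7] [ 1.2 -6.7] [6.6 6.9] [11.  -3.8]
```

```bash
cat > g.py <<'E'
import sys
from h import *
def st():
    s=env.state(); return s, np.array(s["eef_pos"]), Ro.from_euler('xyz',s["tcp_rot"]).as_matrix()
YAW=1.88; NECK=np.array([597,19,95.])
sp=np.array([np.cos(YAW),np.sin(YAW),0]); pf=np.array([np.sin(YAW),-np.cos(YAW),0]); up=np.array([0,0,1.])
def Rx_y(x,y):
    y=y/np.linalg.norm(y); x=x-(x@y)*y; x/=np.linalg.norm(x); return np.c_[x,y,np.cross(x,y)]
def neckpose(a,back=0,neck=None):
    neck=NECK if neck is None else neck
    y=-(np.cos(a)*up+np.sin(a)*pf); return neck+(19-back)*y, Rx_y(-sp,y)
def delta(pos,R):
    s,p,Rc=st(); print("t",round(s["t"],2),"slide",(Rc.T@(pos-p)/1000).round(4).tolist(),"dr",Ro.from_matrix(Rc.T@R).as_rotvec().round(3).tolist(),"F",s["ft_force"].round(1),"op",round(s["opening"],3),"q",s["joints"].round(2))
E
python3 - <<'E'
from g import *
p,R=neckpose(.43,140); print(p)
delta(np.array([137,-610,350]),st()[2]); delta(p,R)
E
```

```text
[645.0492455   34.34931664 204.98485571]
t 0.1 slide [0.0006, -0.1359, 0.0003] dr [0.0, 0.0, 0.0] F [ 0.4 -0.3 -0. ] op 1.001 q [-1.45  0.49  1.56  0.    1.09 -0.11]
t 0.1 slide [-0.6368, 0.0097, -0.5164] dr [-0.326, -1.63, -0.357] F [ 0.4 -0.3 -0. ] op 1.001 q [-1.45  0.49  1.56  0.    1.09 -0.11]
```

Call:
drive_tool --steps '[{"slide":[0,-0.04,0]},{"slide":[-0.02,-0.08,-0.015]},{"slide":[-0.05,-0.11,-0.04],"dr":[-0.02,-0.11,-0.02]},{"slide":[-0.08,-0.135,-0.064],"dr":[-0.04,-0.22,-0.045]},{"slide":[-0.11,-0.15,-0.09],"dr":[-0.06,-0.33,-0.07]}]'

```text
invalid input
```

```bash
python3 - <<'E'
from g import *
p,R=neckpose(.43,140); delta(p+[0,0,100],R)
E
```

```text
t 0.1 slide [-0.6368, -0.0903, -0.5165] dr [-0.326, -1.63, -0.357] F [ 0.4 -0.3 -0. ] op 1.001 q [-1.45  0.49  1.56  0.    1.09 -0.11]
```

All fields probably are required.

Call:
drive_tool --steps '[{"slide":[0,-0.04,0],"dr":[0,0,0],"fingers":0.095},{"slide":[-0.02,-0.08,-0.015],"dr":[0,0,0],"fingers":0.095},{"slide":[-0.05,-0.11,-0.04],"dr":[-0.02,-0.11,-0.02],"fingers":0.095},{"slide":[-0.08,-0.135,-0.064],"dr":[-0.04,-0.22,-0.045],"fingers":0.095},{"slide":[-0.11,-0.15,-0.09],"dr":[-0.06,-0.33,-0.07],"fingers":0.095}]'

```text
t: 0.52
eef_pos: [215.7, -509.7, 359.3]
tcp_rot: [-1.641, -0.06, -2.584]
ft_force: [1.4, -0.3, 0.8]
opening: 0.997
```

```bash
python3 - <<'E'
from g import *
p,R=neckpose(.43,140); delta(p+[0,0,100],R)
E
```

```text
t 0.52 slide [-0.6543, 0.0313, -0.2327] dr [-0.266, -1.298, -0.279] F [ 1.4 -0.3  0.8] op 0.997 q [-1.25  0.3   1.48 -0.08  1.42 -0.22]
```

Call:
drive_tool --steps '[{"slide":[-0.035,0.002,-0.012],"dr":[-0.02,-0.11,-0.02],"fingers":0.095},{"slide":[-0.07,0.003,-0.024],"dr":[-0.04,-0.22,-0.045],"fingers":0.095},{"slide":[-0.105,0.005,-0.037],"dr":[-0.07,-0.33,-0.07],"fingers":0.095},{"slide":[-0.14,0.007,-0.05],"dr":[-0.09,-0.44,-0.09],"fingers":0.095},{"slide":[-0.18,0.009,-0.064],"dr":[-0.11,-0.55,-0.115],"fingers":0.095}]'

```text
t: 0.93
eef_pos: [334.2, -360.4, 342.2]
tcp_rot: [-1.799, -0.092, -2.02]
ft_force: [0.3, -0.9, 0.2]
opening: 1.001
```

```bash
python3 - <<'E'
from g import *
p,R=neckpose(.43,140); delta(p+[0,0,100],R)
E
```

```text
t 0.93 slide [-0.4919, -0.0324, 0.1038] dr [-0.157, -0.747, -0.163] F [ 0.3 -0.9  0.2] op 1.001 q [-0.86  0.27  1.59 -0.17  1.46 -0.37]
```

Call:
drive_tool --steps '[{"slide":[-0.037,-0.002,0.008],"dr":[-0.02,-0.11,-0.02],"fingers":0.095},{"slide":[-0.075,-0.005,0.016],"dr":[-0.045,-0.22,-0.045],"fingers":0.095},{"slide":[-0.112,-0.007,0.024],"dr":[-0.07,-0.33,-0.07],"fingers":0.095},{"slide":[-0.15,-0.01,0.032],"dr":[-0.09,-0.44,-0.09],"fingers":0.095},{"slide":[-0.19,-0.012,0.04],"dr":[-0.11,-0.55,-0.115],"fingers":0.095}]'

```text
t: 1.35
eef_pos: [455.2, -208.2, 327.5]
tcp_rot: [-1.949, -0.036, -1.46]
ft_force: [1.4, -0.7, 0.0]
opening: 0.998
```

```bash
python3 - <<'E'
from g import *
p,R=neckpose(.43,140); delta(p+[0,0,60],R)
E
```

```text
t 1.35 slide [-0.2221, -0.0289, 0.2204] dr [-0.048, -0.196, -0.045] F [ 1.4 -0.7  0. ] op 0.998 q [-0.44  0.35  1.53 -0.22  1.57 -0.51]
```

Call:
drive_tool --steps '[{"slide":[-0.028,0,0.028],"dr":[-0.02,-0.08,-0.02],"fingers":0.095},{"slide":[-0.056,0,0.055],"dr":[-0.04,-0.15,-0.035],"fingers":0.095},{"slide":[-0.084,-0.005,0.083],"dr":[-0.048,-0.196,-0.045],"fingers":0.095},{"slide":[-0.112,-0.01,0.11],"dr":[-0.048,-0.196,-0.045],"fingers":0.095},{"slide":[-0.14,-0.015,0.138],"dr":[-0.048,-0.196,-0.045],"fingers":0.095}]'

```text
t: 1.77
eef_pos: [573.6, -55.7, 285.0]
tcp_rot: [-2.001, -0.001, -1.266]
ft_force: [0.4, -0.4, 0.8]
opening: 1.0
```

Call:
drive_tool --steps '[{"slide":[-0.028,-0.003,0.028],"dr":[0,0,0],"fingers":0.095},{"slide":[-0.056,-0.003,0.055],"dr":[0,0,0],"fingers":0.095},{"slide":[-0.075,-0.003,0.07],"dr":[0,0,0],"fingers":0.095},{"slide":[-0.075,-0.003,0.07],"dr":[0,0,0],"fingers":0.095}]'

```text
t: 2.1
eef_pos: [612.7, 37.3, 256.6]
tcp_rot: [-2.003, 0.001, -1.263]
ft_force: [0.6, -1.1, -0.7]
opening: 0.998
```

```bash
python3 - <<'E'
from g import *
p,R=neckpose(.43,140); delta(p,R)
for n in ("side","top"): cv2.imwrite(f"pics/{n}1.png",optics.read_camera(n)[:,:,::-1])
E
```

```text
t 2.1 slide [0.0126, 0.0344, 0.0488] dr [0.002, -0.001, -0.001] F [ 0.6 -1.1 -0.7] op 0.998 q [ 0.01  0.63  1.26 -0.12  1.67 -0.29]
```

View pics/side1.png

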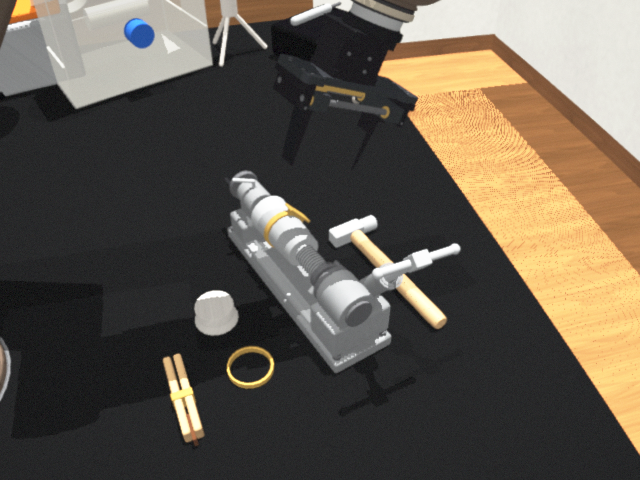

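View pics/top1.png

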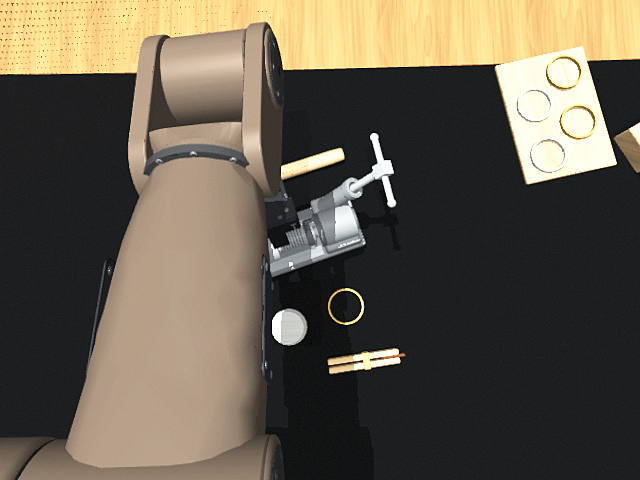

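```bash
python3 - <<'E'
from g import *
s,p,R=st()
a=cv2.imread("pics/side1.png")
off=np.load("off.npy"); print(off)
im=a[40:300,230:450]; im=np.clip(255*(im/255.)**.45,0,255).astype(np.uint8); im=cv2.resize(im,None,fx=2.3,fy=2.3,interpolation=cv2.INTER_CUBIC)
for k,sg in (("L",1),("R",-1)):
  for w in (47.5,59.5):
    u=proj("side",p+R[:,2]*w*sg)[0]; print(k,w,u.round(1)); cv2.circle(im,tuple(((u-[230,40]+.5)*2.3).astype(int).tolist()),3,(0,0,255),1)
u=proj("side",p)[0]; cv2.circle(im,tuple(((u-[230,40]+.5)*2.3).astype(int).tolist()),3,(0,255,0),1)
cv2.imwrite("pics/se.png",im)
E
```

```text
[ 0.29823814 -2.32710936  0.25588444  0.75686673]
L 47.5 [345.1 166.8]
L 59.5 [351.7 167.4]
R 47.5 [287.7 162.2]
R 59.5 [279.8 161.6]
```

View pics/se.png

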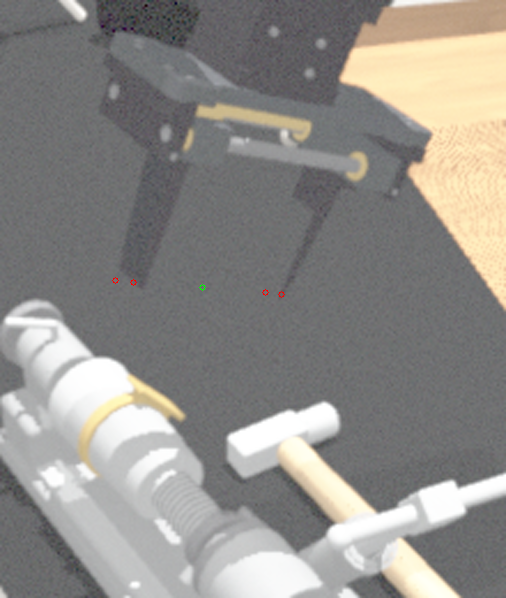

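```bash
python3 - <<'E'
from g import *
U=lambda x,y:np.array([x/7+270-.5,y/7+225-.5]);V=lambda x,y:np.array([x/6.5+230-.5,y/6.5+200-.5])
def atz(n,u,z,o=(0,0)):
    return least_squares(lambda X:proj(n,[X[0],X[1],z])[0]+o-u,[600,0]).x
for o in ((0,0),(3,.5),(0.3,-2.3)):
    e=atz("side",U(232,190),95,o); print(o,e,"neck",e-24*sp[:2],"tee",atz("side",S(618,284),218,o),"bangle",atz("side",(250,367),5,o))
for o in((0,0),(.3,.8)): print(atz("top",V(402,262),95,o),"tee",atz("top",T(699,133),218,o),"bangle",atz("top",(346,306.5),5,o))
E
```

```text
(0, 0) [590.65465843  47.85237781] neck [597.95786254  24.99054915] tee [ 696.17072624 -127.30239082] bangle [482.6516515 -73.6662672]
(3, 0.5) [586.54547117  50.0532192 ] neck [593.84867527  27.19139053] tee [ 693.07373462 -125.62261828] bangle [478.60146795 -71.76419265]
(0.3, -2.3) [589.11473916  43.12041794] neck [596.41794326  20.25858928] tee [ 694.42519646 -130.79247683] bangle [481.59395883 -77.4833626 ]
[596.58492055  18.29821552] tee [ 689.03729938 -131.29923969] bangle [479.65741657 -76.97554279]
[597.99363593  18.80796262] tee [ 690.29922061 -130.8775718 ] bangle [481.14249588 -76.44900626]
```

```bash
sed -i 's/NECK=.*$/NECK=np.array([596,21,95.])/' g.py; python3 - <<'E'
from g import *
delta(*neckpose(.43,140));delta(*neckpose(.43,40))
E
```

```text
t 2.2 slide [0.007, 0.0356, 0.0506] dr [0.0, -0.004, -0.001] F [ 0.4  1.  -0.6] op 0.998 q [ 0.    0.62  1.26 -0.13  1.67 -0.29]
t 2.2 slide [0.007, 0.1356, 0.0507] dr [0.0, -0.004, -0.001] F [ 0.4  1.  -0.6] op 0.998 q [ 0.    0.62  1.26 -0.13  1.67 -0.29]
```

Call:
drive_tool --steps '[{"slide":[0.004,0.01,0.03],"dr":[0,0,0],"fingers":0.095},{"slide":[0.007,0.03,0.05],"dr":[0,0,0],"fingers":0.095},{"slide":[0.007,0.065,0.0505],"dr":[0,0,0],"fingers":0.095},{"slide":[0.007,0.1,0.0505],"dr":[0,0,0],"fingers":0.095},{"slide":[0.007,0.125,0.0505],"dr":[0,0,0],"fingers":0.095}]'

```text
t: 2.62
eef_pos: [606.9, 22.7, 122.5]
tcp_rot: [-2.002, -0.001, -1.269]
ft_force: [-0.2, 0.2, -0.3]
opening: 1.002
```

```bash
python3 - <<'E'
from g import *
s,p,R=st()
delta(*neckpose(.43,0))
a=optics.read_camera("side")[:,:,::-1].copy(); cv2.imwrite("pics/side2.png",a)
im=a[150:320,230:450]; im=np.clip(255*(im/255.)**.45,0,255).astype(np.uint8); im=cv2.resize(im,None,fx=3.5,fy=3.5,interpolation=cv2.INTER_CUBIC)
for w in (-59.5,-47.5,0,47.5,59.5):
    u=proj("side",p+R[:,2]*w)[0]; cv2.circle(im,tuple(((u-[230,150]+.5)*3.5).astype(int).tolist()),3,(0,0,255),1)
cv2.imwrite("pics/se2.png",im)
E
```

```text
t 2.62 slide [-0.0016, 0.0485, 0.0016] dr [0.001, -0.007, -0.002] F [-0.2  0.2 -0.3] op 1.002 q [-0.01  0.74  1.41 -0.13  1.4  -0.27]
```

View pics/se2.png

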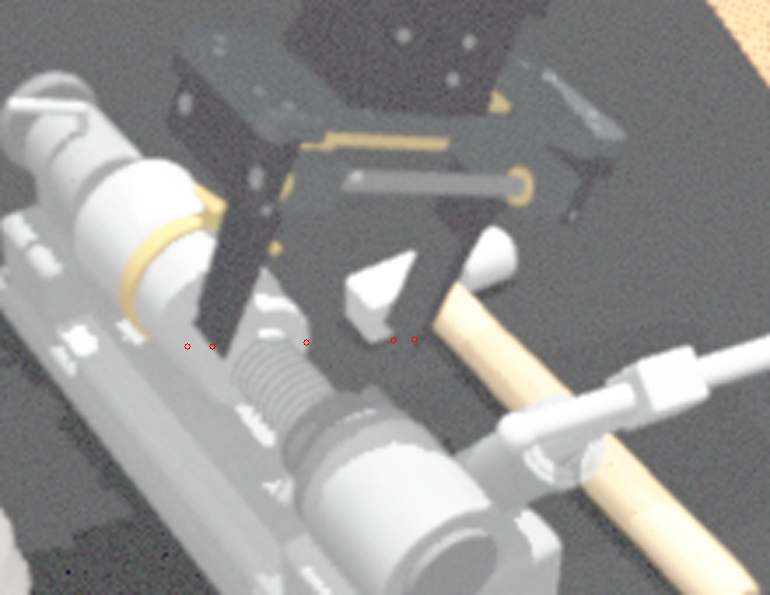

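Call:
drive_tool --steps '[{"slide":[-0.001,0.025,0.001],"dr":[0,0,0],"fingers":0.095},{"slide":[-0.001,0.045,0.001],"dr":[0,-0.006,0],"fingers":0.095},{"slide":[-0.001,0.047,0.001],"dr":[0,-0.006,0],"fingers":0.095}]'

```text
t: 2.92
eef_pos: [589.0, 18.4, 80.1]
tcp_rot: [-2.003, 0.002, -1.263]
ft_force: [0.5, 0.9, -0.7]
opening: 0.997
```

```bash
python3 - <<'E'
from g import *
s,p,R=st()
delta(*neckpose(.43,0))
a=optics.read_camera("side")[:,:,::-1].copy(); cv2.imwrite("pics/side3.png",a)
im=a[150:320,230:450]; im=np.clip(255*(im/255.)**.45,0,255).astype(np.uint8); im=cv2.resize(im,None,fx=3.5,fy=3.5,interpolation=cv2.INTER_CUBIC)
cv2.imwrite("pics/se3.png",im)
E
```

```text
t 2.92 slide [-0.0003, 0.0024, 0.0006] dr [0.002, -0.0, -0.003] F [ 0.5  0.9 -0.7] op 0.997 q [-0.02  0.76  1.49 -0.14  1.3  -0.26]
```

View pics/se3.png

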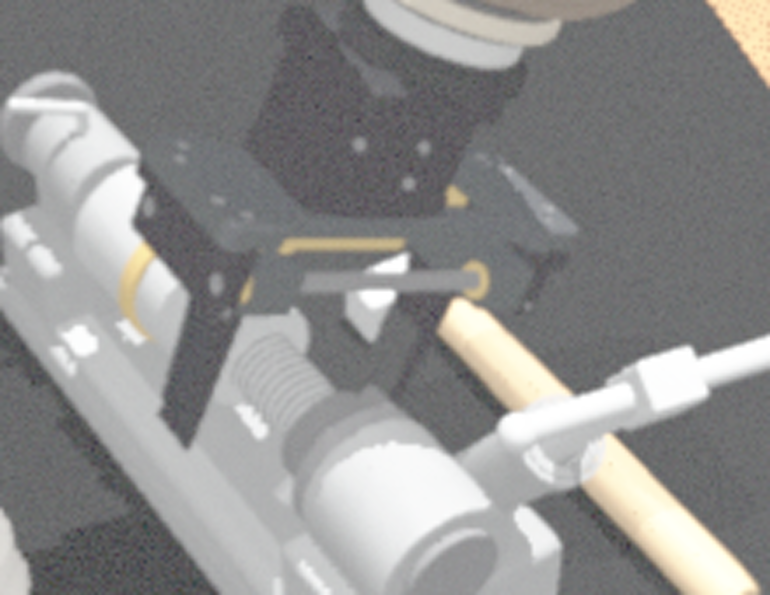

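Call:
drive_tool --steps '[{"slide":[0,0.002,0],"dr":[0,0,0],"fingers":0.02},{"slide":[0,0.002,0],"dr":[0,0,0],"fingers":0.02},{"slide":[0,0.002,0],"dr":[0,0,0],"fingers":0.02},{"slide":[0,0.002,0],"dr":[0,0,0],"fingers":0.02},{"slide":[0,0.002,0],"dr":[0,0,0],"fingers":0.02}]'

```text
t: 3.38
eef_pos: [590.3, 19.7, 80.2]
tcp_rot: [-1.999, 0.001, -1.261]
ft_force: [-0.2, -0.0, 0.9]
opening: 0.706
```

Call:
drive_tool --steps '[{"slide":[0,0,0],"dr":[0,0,0],"fingers":0.02},{"slide":[0,0,0],"dr":[0,0,0],"fingers":0.02},{"slide":[0,0,0],"dr":[0,0,0],"fingers":0.02}]'

```text
t: 3.63
eef_pos: [589.9, 19.6, 79.6]
tcp_rot: [-2.0, 0.001, -1.262]
ft_force: [0.0, -0.3, 0.1]
opening: 0.493
```

```bash
python3 - <<'E'
from g import *
s,p,R=st()
print(p,s["moment"])
delta(*neckpose(.43,0))
a=optics.read_camera("side")[:,:,::-1].copy(); cv2.imwrite("pics/side4.png",a)
im=a[150:320,230:450]; im=np.clip(255*(im/255.)**.45,0,255).astype(np.uint8); im=cv2.resize(im,None,fx=3.5,fy=3.5,interpolation=cv2.INTER_CUBIC)
cv2.imwrite("pics/se4.png",im)
E
```

```text
[589.8789634   19.61399577  79.60383944] [ 0.02081964 -0.34911031 -0.03774537]
t 3.63 slide [0.0005, 0.0024, -0.0007] dr [-0.001, 0.001, -0.001] F [ 0.  -0.3  0.1] op 0.493 q [-0.02  0.76  1.49 -0.14  1.3  -0.26]
```

View pics/se4.png

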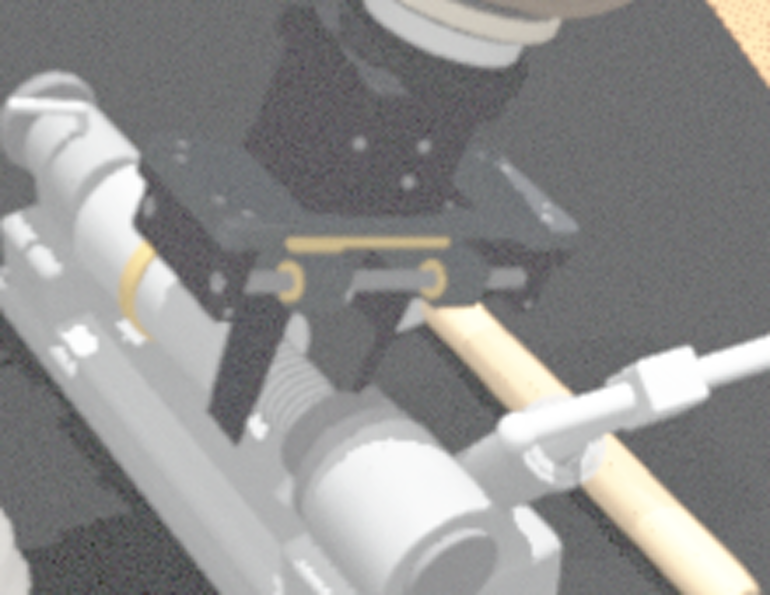

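Call:
drive_tool --steps '[{"slide":[0,0,0],"dr":[0,0,0],"fingers":0.02},{"slide":[0,0,0],"dr":[0,0,0],"fingers":0.02},{"slide":[0,0,0],"dr":[0,0,0],"fingers":0.02},{"slide":[0,0,0],"dr":[0,0,0],"fingers":0.02},{"slide":[0,0,0],"dr":[0,0,0],"fingers":0.02}]'

```text
t: 4.1
eef_pos: [590.6, 19.8, 79.2]
tcp_rot: [-1.998, 0.001, -1.261]
ft_force: [4.4, 1.9, -4.4]
opening: 0.308
```

```bash
python3 - <<'E'
from g import *
s,p,R=st()
print(p,s["moment"],s["ft_force"])
delta(*neckpose(.43,0))
E
```

```text
[590.58307251  19.8051539   79.17754869] [ 0.45437467 -1.34798087  0.10873347] [ 4.38843945  1.86089629 -4.40560825]
t 4.1 slide [0.0005, 0.0023, -0.0016] dr [-0.003, 0.001, -0.001] F [ 4.4  1.9 -4.4] op 0.308 q [-0.02  0.76  1.49 -0.14  1.29 -0.26]
```

Call:
drive_tool --steps '[{"slide":[0,0,0.0025],"dr":[0.1,0,0],"fingers":0.02},{"slide":[0,-0.0003,0.0044],"dr":[0.2,0,0],"fingers":0.02},{"slide":[0,-0.0008,0.006],"dr":[0.3,0,0],"fingers":0.02},{"slide":[0,-0.0013,0.0076],"dr":[0.4,0,0],"fingers":0.02},{"slide":[0,-0.0013,0.0076],"dr":[0.4,0,0],"fingers":0.02}]'

```text
t: 4.52
eef_pos: [597.1, 21.9, 77.6]
tcp_rot: [-1.591, 0.001, -1.262]
ft_force: [10.2, 6.0, -14.8]
opening: 0.307
```

```bash
python3 - <<'E'
from g import *
s,p,R=st()
print(p,s["moment"],s["ft_force"])
print("tool F",R.T@s["ft_force"])
delta(*neckpose(0.03,0))
a=optics.read_camera("side")[:,:,::-1].copy(); cv2.imwrite("pics/side5.png",a)
im=a[150:320,230:450]; im=np.clip(255*(im/255.)**.45,0,255).astype(np.uint8); im=cv2.resize(im,None,fx=3.5,fy=3.5,interpolation=cv2.INTER_CUBIC)
cv2.imwrite("pics/se5.png",im)
E
```

```text
[597.10980932  21.94926497  77.58130668] [ 1.08184963 -1.86131793  0.31733004] [ 10.23486665   6.0040119  -14.83575724]
tool F [-2.60489809 14.60250054 11.86936524]
t 4.52 slide [0.0006, 0.0016, -0.0019] dr [-0.01, -0.001, -0.001] F [ 10.2   6.  -14.8] op 0.307 q [-0.07  0.62  1.74 -0.01  0.79 -0.37]
```

View pics/se5.png

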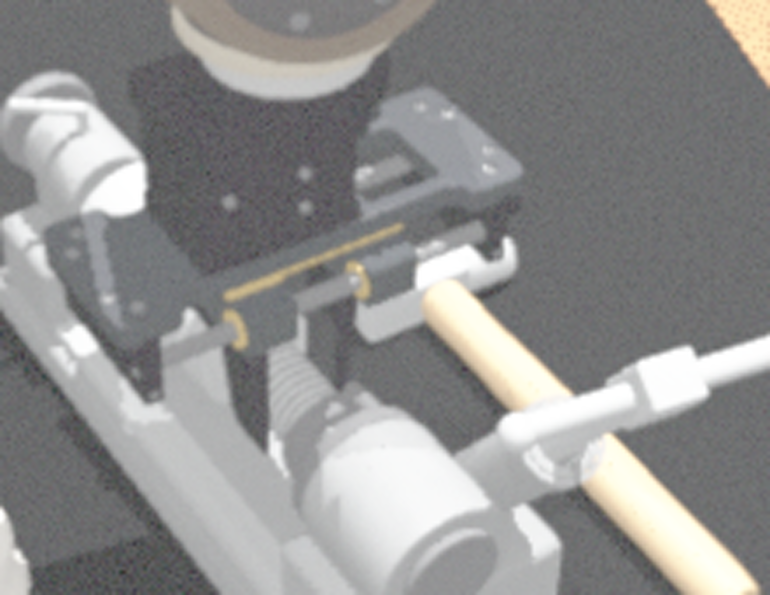

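Call:
drive_tool --steps '[{"slide":[0,0.0015,0.002],"dr":[0,0,0],"fingers":0.02},{"slide":[0,0.0014,0.0038],"dr":[0.1,0,0],"fingers":0.02},{"slide":[0,0.0011,0.0056],"dr":[0.2,0,0],"fingers":0.02},{"slide":[0,0.0007,0.0073],"dr":[0.3,0,0],"fingers":0.02},{"slide":[0,0.0007,0.0073],"dr":[0.3,0,0],"fingers":0.02}]'

```text
t: 4.98
eef_pos: [602.1, 24.1, 77.5]
tcp_rot: [-1.295, 0.001, -1.262]
ft_force: [-7.8, 3.8, 10.0]
opening: 0.307
```

```bash
python3 - <<'E'
from g import *
s,p,R=st()
print(p,s["moment"],s["ft_force"])
print("tool F",R.T@s["ft_force"])
delta(*neckpose(-0.44,0))
E
```

```text
[602.13028742  24.07901812  77.46914288] [0.63227482 0.6336149  0.64359693] [-7.75398167  3.7569196   9.98297478]
tool F [ -5.95078165 -11.29845921  -3.29112128]
t 4.98 slide [0.0011, 0.0, 0.0014] dr [0.164, -0.001, -0.001] F [-7.8  3.8 10. ] op 0.307 q [-0.12  0.56  1.93  0.29  0.41 -0.68]
```

Call:
drive_tool --steps '[{"slide":[0,-0.0008,0.0012],"dr":[0.08,0,0],"fingers":0.02},{"slide":[0,-0.001,0.0025],"dr":[0.16,0,0],"fingers":0.02},{"slide":[0,-0.001,0.0025],"dr":[0.16,0,0],"fingers":0.02}]'

```text
t: 5.23
eef_pos: [604.5, 24.7, 78.4]
tcp_rot: [-1.142, 0.003, -1.26]
ft_force: [9.9, 30.6, -0.7]
opening: 0.309
```

```bash
python3 - <<'E'
from g import *
s,p,R=st()
print(p,s["tcp_rot"],s["moment"],s["ft_force"])
print("tool F",R.T@s["ft_force"],s["joints"])
for n in("side","top"):
  a=optics.read_camera(n)[:,:,::-1].copy(); cv2.imwrite(f"pics/{n}6.png",a)
a=cv2.imread("pics/side6.png")
im=a[150:320,230:450]; im=np.clip(255*(im/255.)**.6,0,255).astype(np.uint8); im=cv2.resize(im,None,fx=3.5,fy=3.5,interpolation=cv2.INTER_CUBIC)
cv2.imwrite("pics/se6.png",im)
E
```

```text
[604.52980679  24.72645747  78.40148824] [-1.14213702  0.00279784 -1.26022681] [ 4.30134238 -1.16269362  2.19644455] [ 9.92872307 30.56053262 -0.73890889]
tool F [-26.06211026   8.5497464   16.75529551] [-0.15396678  0.55419673  2.02129908  0.8220928   0.26022668 -1.23167897]
```

View pics/se6.png

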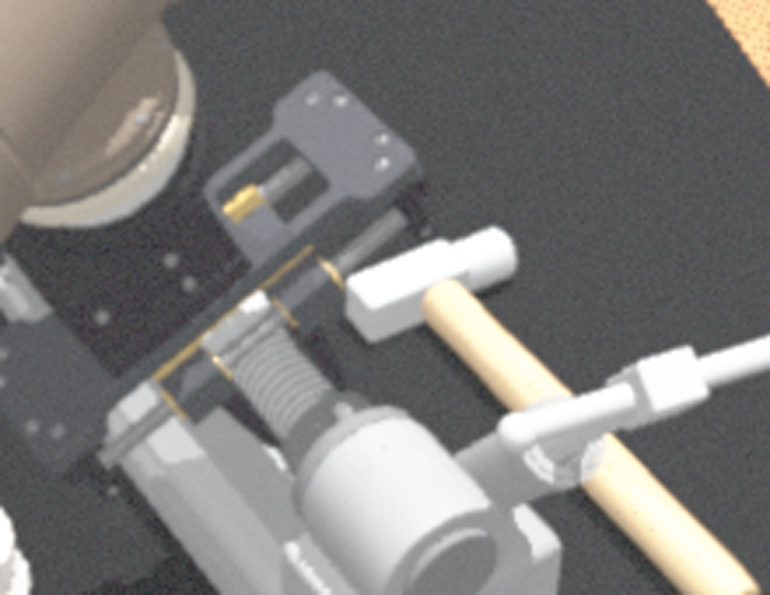

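View pics/top6.png

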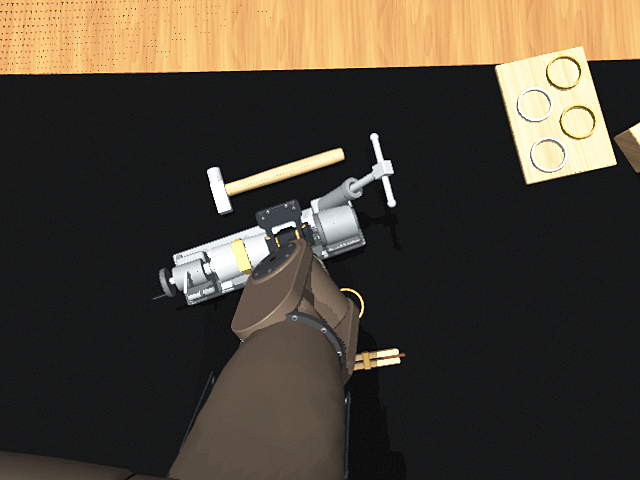

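```bash
python3 - <<'E'
from g import *
s,p,R=st()
print(p,"tool F",R.T@s["ft_force"],s["joints"].round(2))
a=cv2.imread("pics/top6.png")
cv2.imwrite("pics/te6.png",cv2.resize(a[195:310,150:320],None,fx=4.5,fy=4.5,interpolation=cv2.INTER_CUBIC))
E
```

```text
[604.62418729  25.005222    78.37153955] tool F [ -0.94800501 -11.62974108  -5.88641808] [-0.15  0.55  2.02  0.82  0.26 -1.23]
```

View pics/te6.png

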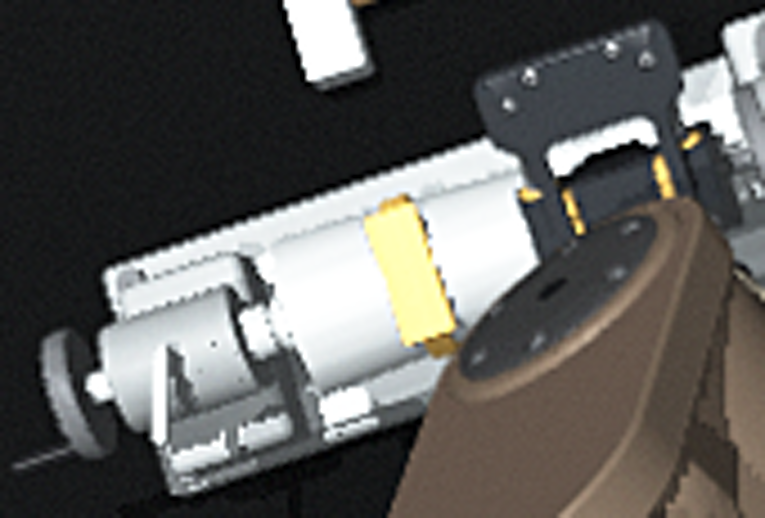

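```bash
cat > tab.py <<'E'
from h import *
R=Ro.from_euler('z',1.88).as_matrix(); ax=np.array([596,20,95.])+87*R[:,0]
for m in np.arange(-.3,.41,.1):
    d=R@Ro.from_euler('x',m).as_matrix()@np.array([0,1,0]); n=R@Ro.from_euler('x',m).as_matrix()@np.array([0,0,1]); c=ax+36*n
    print(round(m,2),*[((proj(k,c-25*d)-proj(k,c+25*d))[0]).round(1) for k in("side","top")],"centre-axis",*[((proj(k,c)-proj(k,ax))[0]).round(1) for k in("side","top")])
E
python3 tab.py
```

```text
-0.3 [ 27.1 -18.4] [-10.  -27.7] centre-axis [ -7.4 -14.5] [-1.2  4.3]
-0.2 [ 28.  -16.2] [ -9.8 -28.2] centre-axis [ -5.4 -15.8] [-1.9  2.3]
-0.1 [ 28.6 -13.9] [ -9.4 -28.4] centre-axis [ -3.4 -16.9] [-2.6  0.3]
0.0 [ 28.8 -11.4] [ -9.  -28.3] centre-axis [ -1.3 -17.8] [-3.3 -1.7]
0.1 [28.8 -8.7] [ -8.5 -27.9] centre-axis [  0.8 -18.5] [-3.9 -3.8]
0.2 [28.4 -6. ] [ -7.8 -27.1] centre-axis [  2.8 -19. ] [-4.5 -5.8]
0.3 [27.7 -3.3] [ -7.1 -26.1] centre-axis [  4.9 -19.4] [-5.  -7.7]
0.4 [26.8 -0.5] [ -6.3 -24.7] centre-axis [  6.8 -19.5] [-5.5 -9.5]
```

Call:
drive_tool --steps '[{"slide":[0,0,0],"dr":[0,0,0],"fingers":0.095},{"slide":[0,0,0],"dr":[0,0,0],"fingers":0.095},{"slide":[0,0,0],"dr":[0,0,0],"fingers":0.095},{"slide":[0,0,0],"dr":[0,0,0],"fingers":0.095},{"slide":[0,0,0],"dr":[0,0,0],"fingers":0.095}]'

```text
t: 5.75
eef_pos: [606.1, 25.1, 78.3]
tcp_rot: [-1.142, 0.002, -1.261]
ft_force: [0.2, 1.1, -0.3]
opening: 0.605
```

Call:
drive_tool --steps '[{"slide":[0,-0.005,0],"dr":[0,0,0],"fingers":0.095},{"slide":[0,-0.02,0],"dr":[0,0,0],"fingers":0.095},{"slide":[0,-0.04,0],"dr":[0,0,0],"fingers":0.095},{"slide":[0,-0.06,0],"dr":[0,0,0],"fingers":0.095},{"slide":[0,-0.08,0],"dr":[0,0,0],"fingers":0.095}]'

```text
t: 6.17
eef_pos: [573.7, 14.6, 151.9]
tcp_rot: [-1.143, 0.002, -1.261]
ft_force: [-0.5, -0.1, 0.8]
opening: 0.952
```

```bash
python3 - <<'E'
from g import *
s,p,R=st()
print(p,"tool F",R.T@s["ft_force"],s["joints"].round(2))
# target: above, vertical, clear
delta(np.array([430,-60,300]),neckpose(0)[1])
E
```

```text
[573.67925988  14.58117682 151.88274208] tool F [-0.03608317 -0.92902284 -0.10998835] [-0.19  0.4   2.03  0.56  0.39 -0.98]
t 6.17 slide [0.0269, -0.201, -0.0837] dr [-0.428, 0.0, -0.002] F [-0.5 -0.1  0.8] op 0.952 q [-0.19  0.4   2.03  0.56  0.39 -0.98]
```

Call:
drive_tool --steps '[{"slide":[0.01,-0.04,-0.005],"dr":[-0.1,0,0],"fingers":0.095},{"slide":[0.03,-0.08,-0.01],"dr":[-0.2,0,0],"fingers":0.095},{"slide":[0.06,-0.11,-0.025],"dr":[-0.3,0,0],"fingers":0.095},{"slide":[0.09,-0.14,-0.04],"dr":[-0.4,0,0],"fingers":0.095},{"slide":[0.12,-0.17,-0.05],"dr":[-0.43,0,0],"fingers":0.095}]'

```text
t: 6.58
eef_pos: [509.9, -110.4, 269.9]
tcp_rot: [-1.578, -0.0, -1.261]
ft_force: [0.2, 0.3, -0.5]
opening: 1.001
```

```bash
python3 - <<'E'
from g import *
s,p,R=st()
for n in("side","top"):
  a=optics.read_camera(n)[:,:,::-1].copy(); cv2.imwrite(f"pics/{n}7.png",a)
a=cv2.imread("pics/side7.png");b=cv2.imread("pics/top7.png")
cv2.imwrite("pics/ps7.png",cv2.resize(a[185:255,235:325],None,fx=8,fy=8,interpolation=cv2.INTER_CUBIC))
cv2.imwrite("pics/pt7.png",cv2.resize(b[220:300,200:300],None,fx=7,fy=7,interpolation=cv2.INTER_CUBIC))
E
```

```text
(no output)
```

View pics/ps7.png

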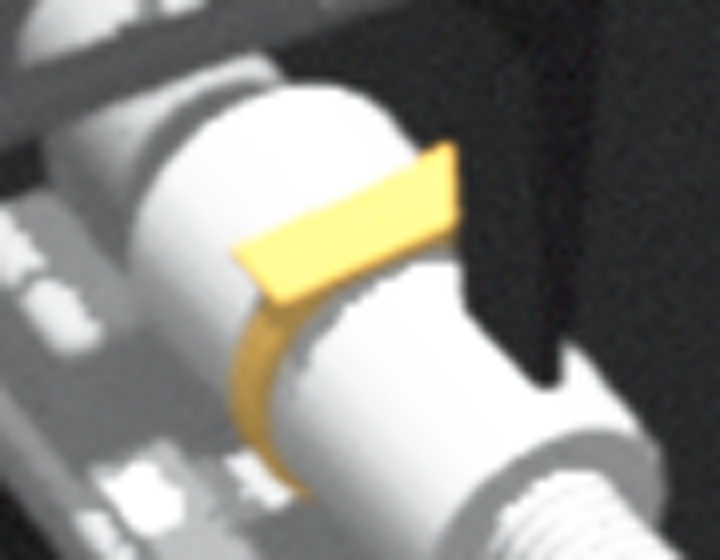

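View pics/pt7.png

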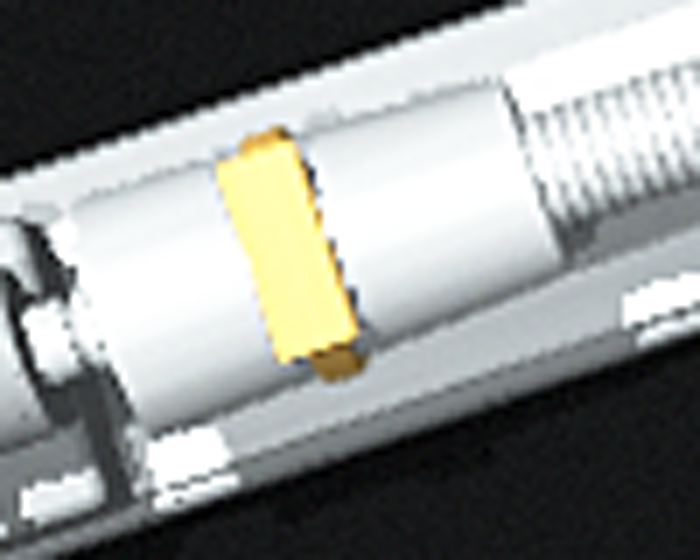

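```bash
sed -i 's/NECK=np.*$/NECK=np.array([598,22,95.])/' g.py; python3 - <<'E'
from g import *
delta(*neckpose(-.045,120)); delta(*neckpose(-.045,0))
E
```

```text
t 6.68 slide [-0.1021, 0.0749, 0.1195] dr [0.045, -0.002, 0.003] F [-0.4  1.   0.1] op 0.995 q [-0.34  0.29  1.73 -0.    1.12 -0.65]
t 6.68 slide [-0.1024, 0.1947, 0.1248] dr [0.045, -0.002, 0.003] F [-0.4  1.   0.1] op 0.995 q [-0.34  0.29  1.73 -0.    1.12 -0.65]
```

Call:
drive_tool --steps '[{"slide":[0.02,-0.03,-0.02],"dr":[0,0,0],"fingers":0.095},{"slide":[0.03,-0.06,-0.04],"dr":[0,0,0],"fingers":0.095},{"slide":[0.04,-0.09,-0.06],"dr":[0,0,0],"fingers":0.095},{"slide":[0.05,-0.12,-0.07],"dr":[0,0,0],"fingers":0.095}]'

```text
t: 7.02
eef_pos: [457.1, -178.5, 388.8]
tcp_rot: [-1.573, 0.002, -1.262]
ft_force: [0.4, 1.0, 0.4]
opening: 1.0
```

```bash
python3 - <<'E'
from g import *
a=optics.read_camera("side")[:,:,::-1].copy(); cv2.imwrite("pics/side8.png",a)
cv2.imwrite("pics/ps8.png",cv2.resize(a[185:255,235:325],None,fx=8,fy=8,interpolation=cv2.INTER_CUBIC))
delta(*neckpose(-.045,120))
E
```

```text
t 7.07 slide [-0.1515, 0.1985, 0.1897] dr [0.042, -0.001, 0.004] F [-2.  -0.8  3. ] op 0.998 q [-0.51  0.15  1.59 -0.    1.4  -0.82]
```

View pics/ps8.png

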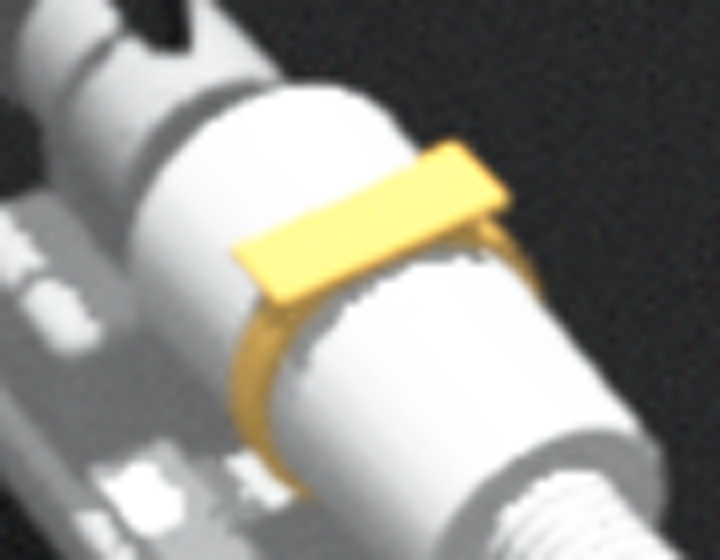

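```bash
cat > mf.py <<'E'
from h import *
def mfit(side,top,z0=131,fixyaw=None):
    def f(q):
        m,os,ot,yaw=q[0],q[1:3],q[3:5],q[5]
        R=Ro.from_euler('z',yaw).as_matrix(); Rm=R@Ro.from_euler('x',m).as_matrix()
        ax=np.array([598,22,95.])+87*R[:,0]
        X=[ax+Rm@np.array([u,v,36.]) for u,v in((10,25),(-10,25),(-10,-25),(10,-25))]
        r=[]
        if side is not None:r.append((proj("side",X)+os-side).ravel())
        if top is not None:r.append((proj("top",X)+ot-top).ravel())
        r.append([(yaw-1.88)/.02]); r.append(q[1:5]*.01)
        return np.concatenate(r)
    s=least_squares(f,[0,0,0,0,0,1.88]); print(s.x.round(3),np.abs(s.fun).max().round(2)); return s.x
E
python3 - <<'E'
from mf import *
# order: (+x,+y robot side), (-x,+y), (-x,-y), (+x,-y)
sd=np.array([(235,248),(275,305),(513,200),(455,140)])/8+[235,185]-.5
tp=np.array([(280,360),(357,335),(293,138),(217,165)])/7+[200,220]-.5
mfit(sd,tp);mfit(sd,None);mfit(None,tp)
E
```

```text
[-0.079  0.999 -0.011  1.686  0.384  1.878] 0.6
[-0.08   1.043 -0.031 -0.     0.     1.878] 0.6
[ 0.022 -0.     0.     2.269  2.2    1.882] 0.31
```

Call:
drive_tool --steps '[{"slide":[-0.02,0.02,0.027],"dr":[0.01,0,0],"fingers":0.095},{"slide":[-0.042,0.04,0.053],"dr":[0.02,0,0],"fingers":0.095},{"slide":[-0.064,0.06,0.08],"dr":[0.03,0,0],"fingers":0.095},{"slide":[-0.086,0.08,0.107],"dr":[0.042,-0.001,0.003],"fingers":0.095},{"slide":[-0.107,0.1,0.134],"dr":[0.042,-0.001,0.004],"fingers":0.095}]'

```text
t: 7.48
eef_pos: [553.9, -33.4, 286.4]
tcp_rot: [-1.53, 0.006, -1.261]
ft_force: [-0.2, -0.8, -0.5]
opening: 0.995
```

```bash
python3 - <<'E'
from g import *
delta(*neckpose(-.045,60))
E
```

```text
t 7.48 slide [-0.0383, 0.1529, 0.0508] dr [0.004, 0.001, -0.006] F [-0.2 -0.8 -0.5] op 0.995 q [-0.19  0.31  1.66  0.03  1.14 -0.51]
```

Call:
drive_tool --steps '[{"slide":[-0.02,0.02,0.025],"dr":[0,0,0],"fingers":0.095},{"slide":[-0.036,0.045,0.048],"dr":[0,0,0],"fingers":0.095},{"slide":[-0.038,0.083,0.051],"dr":[0,0,0],"fingers":0.095},{"slide":[-0.038,0.12,0.051],"dr":[0,0,0],"fingers":0.095},{"slide":[-0.038,0.15,0.051],"dr":[0.003,0,-0.004],"fingers":0.095}]'

```text
t: 7.9
eef_pos: [595.3, 20.5, 137.1]
tcp_rot: [-1.529, 0.003, -1.259]
ft_force: [0.9, -0.1, 0.5]
opening: 0.997
```

```bash
python3 - <<'E'
from g import *
delta(*neckpose(-.045,0))
E
```

```text
t 7.9 slide [-0.0004, 0.0612, 0.0013] dr [0.003, 0.002, -0.003] F [ 0.9 -0.1  0.5] op 0.997 q [-0.08  0.52  1.74  0.02  0.84 -0.41]
```

Call:
drive_tool --steps '[{"slide":[0,0.03,0.001],"dr":[0,0,0],"fingers":0.095},{"slide":[0,0.055,0.0012],"dr":[0.002,0,0],"fingers":0.07},{"slide":[0,0.0605,0.0012],"dr":[0.002,0,0],"fingers":0.02},{"slide":[0,0.0605,0.0012],"dr":[0.002,0,0],"fingers":0.02},{"slide":[0,0.0605,0.0012],"dr":[0.002,0,0],"fingers":0.02}]'

```text
t: 8.32
eef_pos: [600.0, 20.7, 80.5]
tcp_rot: [-1.525, 0.002, -1.26]
ft_force: [-1.1, -0.6, 0.7]
opening: 0.774
```

Call:
drive_tool --steps '[{"slide":[0,0,0],"dr":[0,0,0],"fingers":0.02},{"slide":[0,0,0],"dr":[0,0,0],"fingers":0.02},{"slide":[0,0,0],"dr":[0,0,0],"fingers":0.02},{"slide":[0,0,0],"dr":[0,0,0],"fingers":0.02},{"slide":[0,0,0],"dr":[0,0,0],"fingers":0.02}]'

```text
t: 8.73
eef_pos: [599.9, 20.4, 80.3]
tcp_rot: [-1.524, 0.002, -1.26]
ft_force: [0.2, -0.1, -0.2]
opening: 0.427
```

Call:
drive_tool --steps '[{"slide":[0,0,0],"dr":[0,0,0],"fingers":0.02},{"slide":[0,0,0],"dr":[0,0,0],"fingers":0.02},{"slide":[0,0,0],"dr":[0,0,0],"fingers":0.02}]'

```text
t: 8.98
eef_pos: [598.8, 20.2, 79.8]
tcp_rot: [-1.527, 0.002, -1.26]
ft_force: [-5.6, -2.2, 3.2]
opening: 0.308
```

```bash
python3 - <<'E'
from g import *
delta(*neckpose(-.045,0)); s,p,R=st(); print(R.T@s["ft_force"],s["tcp_rot"],p)
E
```

```text
t 8.98 slide [-0.002, 0.0038, 0.0005] dr [0.002, 0.002, -0.003] F [-5.6 -2.2  3.2] op 0.308 q [-0.09  0.6   1.78  0.03  0.72 -0.42]
[ 0.41334947 -3.47519188 -5.83732465] [-1.52745449  0.00244284 -1.25960514] [598.84429137  20.1574599   79.75462467]
```

Call:
drive_tool --steps '[{"slide":[0,0,-0.0012],"dr":[-0.045,0,0],"fingers":0.02},{"slide":[0,0,-0.0022],"dr":[-0.087,0,0],"fingers":0.02},{"slide":[0,0,-0.0022],"dr":[-0.087,0,0],"fingers":0.02},{"slide":[0,0,-0.0022],"dr":[-0.087,0,0],"fingers":0.02}]'

```text
t: 9.32
eef_pos: [597.6, 19.8, 79.8]
tcp_rot: [-1.612, 0.002, -1.259]
ft_force: [-1.0, -0.9, 5.4]
opening: 0.307
```

Call:
drive_tool --steps '[{"slide":[0,0,0],"dr":[0,0,0],"fingers":0.095},{"slide":[0,0,0],"dr":[0,0,0],"fingers":0.095},{"slide":[0,0,0],"dr":[0,0,0],"fingers":0.095},{"slide":[0,0,0],"dr":[0,0,0],"fingers":0.095},{"slide":[0,0,0],"dr":[0,0,0],"fingers":0.095}]'

```text
t: 9.73
eef_pos: [597.7, 19.8, 79.6]
tcp_rot: [-1.612, 0.002, -1.26]
ft_force: [0.4, 0.1, -0.2]
opening: 0.605
```

Call:
drive_tool --steps '[{"slide":[0,-0.01,0],"dr":[0,0,0],"fingers":0.095},{"slide":[0,-0.04,0],"dr":[0,0,0],"fingers":0.095},{"slide":[0,-0.075,0],"dr":[0,0,0],"fingers":0.095},{"slide":[0,-0.11,0],"dr":[0,0,0],"fingers":0.095},{"slide":[0.02,-0.14,-0.02],"dr":[0,0,0],"fingers":0.095}]'

```text
t: 10.15
eef_pos: [591.7, -1.6, 223.2]
tcp_rot: [-1.61, 0.002, -1.258]
ft_force: [0.5, -0.1, 0.1]
opening: 0.949
```

Call:
drive_tool --steps '[{"slide":[0.02,-0.025,-0.03],"dr":[0,0,0],"fingers":0.095},{"slide":[0.04,-0.05,-0.06],"dr":[0,0,0],"fingers":0.095},{"slide":[0.065,-0.075,-0.085],"dr":[0,0,0],"fingers":0.095},{"slide":[0.09,-0.1,-0.11],"dr":[0,0,0],"fingers":0.095},{"slide":[0.12,-0.13,-0.125],"dr":[0,0,0],"fingers":0.095}]'

```text
t: 10.57
eef_pos: [512.5, -147.8, 350.1]
tcp_rot: [-1.612, 0.002, -1.26]
ft_force: [0.2, -0.2, 0.5]
opening: 1.0
```

```bash
python3 - <<'E'
from g import *
s,p,R=st(); print(p,s["joints"].round(2))
for n in("side","top"):
  a=optics.read_camera(n)[:,:,::-1].copy(); cv2.imwrite(f"pics/{n}9.png",a)
a=cv2.imread("pics/side9.png");b=cv2.imread("pics/top9.png")
cv2.imwrite("pics/ps9.png",cv2.resize(a[185:255,235:325],None,fx=8,fy=8,interpolation=cv2.INTER_CUBIC))
cv2.imwrite("pics/pt9.png",cv2.resize(b[220:300,200:300],None,fx=7,fy=7,interpolation=cv2.INTER_CUBIC))
E
```

```text
[ 512.51436034 -147.84371363  350.05860722] [-0.39  0.26  1.56 -0.03  1.36 -0.7 ]
```

View pics/ps9.png

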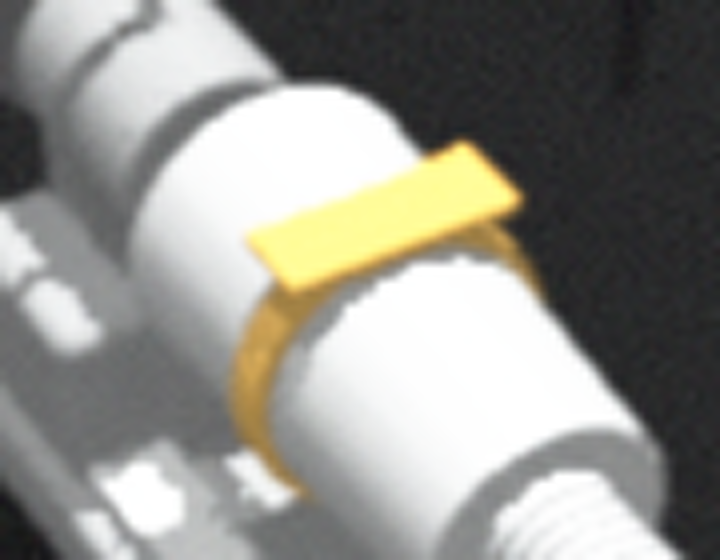

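View pics/pt9.png

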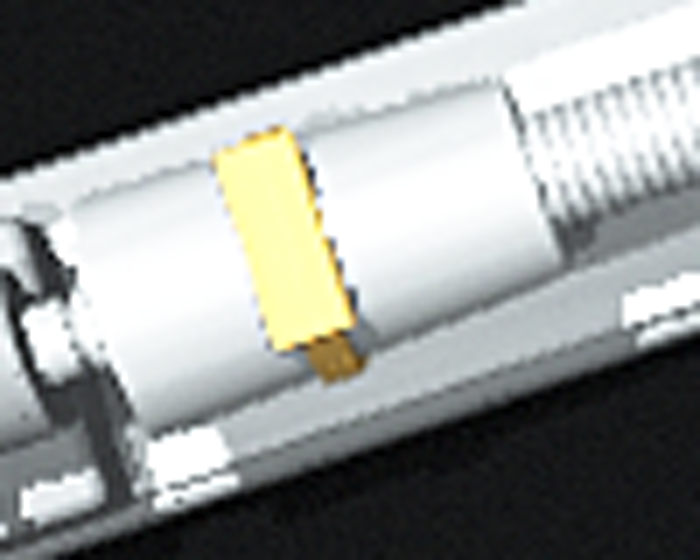

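```bash
python3 - <<'E'
from mf import *
sd=np.array([(248,236),(290,292),(523,194),(463,141)])/8+[235,185]-.5
tp=np.array([(273,350),(352,328),(290,130),(213,158)])/7+[200,220]-.5
mfit(sd,tp);mfit(sd,None)
E
```

```text
[-0.026  1.495 -0.523  1.307  0.171  1.881] 0.84
[-0.028  1.681 -0.599  0.     0.     1.883] 0.83
```

```bash
cat >> g.py <<'E'
TEE=np.array([691,-130,218.]); a35=np.radians(35)
zt=up*np.cos(a35)-sp*np.sin(a35); b0=np.array([.976,.207,-.072])
def teepose(back=0,ang=0):
    x=Ro.from_rotvec(-zt*ang).as_matrix()@b0
    return TEE-(19-back)*zt, Rx_y(x,-zt)
E
python3 - <<'E'
from g import *
p,R=teepose(120); print(p); delta(p,R); delta(p+[-100,-20,40],R)
E
```

```text
[ 708.62848018 -185.18390115  300.73435647]
t 10.67 slide [0.0915, 0.0462, 0.1763] dr [0.472, -1.411, 0.478] F [0.3 0.4 0.6] op 1.001 q [-0.39  0.26  1.55 -0.03  1.36 -0.7 ]
t 10.67 slide [0.0804, 0.0099, 0.0735] dr [0.472, -1.411, 0.478] F [0.3 0.4 0.6] op 1.001 q [-0.39  0.26  1.55 -0.03  1.36 -0.7 ]
```

Call:
drive_tool --steps '[{"slide":[0.01,-0.01,0.005],"dr":[0.036,-0.108,0.037],"fingers":0.095},{"slide":[0.02,-0.02,0.01],"dr":[0.072,-0.216,0.074],"fingers":0.095},{"slide":[0.03,-0.025,0.02],"dr":[0.108,-0.324,0.111],"fingers":0.095},{"slide":[0.04,-0.025,0.03],"dr":[0.144,-0.432,0.148],"fingers":0.095},{"slide":[0.05,-0.025,0.04],"dr":[0.18,-0.54,0.185],"fingers":0.095}]'

```text
t: 11.08
eef_pos: [569.5, -182.0, 372.1]
tcp_rot: [-1.38, 0.15, -0.702]
ft_force: [0.3, 0.2, 0.2]
opening: 0.999
```

```bash
python3 - <<'E'
from g import *
p,R=teepose(120); delta(p,R); delta(p+[-60,-20,40],R)
E
```

```text
t 11.08 slide [0.1178, 0.07, 0.0756] dr [0.287, -0.865, 0.284] F [0.3 0.2 0.2] op 0.999 q [-0.52  0.38  1.35  0.21  1.53 -1.39]
t 11.08 slide [0.0792, 0.0257, 0.0291] dr [0.287, -0.865, 0.284] F [0.3 0.2 0.2] op 0.999 q [-0.52  0.38  1.35  0.21  1.53 -1.39]
```

Call:
drive_tool --steps '[{"slide":[0.015,0.003,0.005],"dr":[0.036,-0.108,0.036],"fingers":0.095},{"slide":[0.03,0.006,0.01],"dr":[0.072,-0.216,0.072],"fingers":0.095},{"slide":[0.045,0.01,0.015],"dr":[0.108,-0.324,0.108],"fingers":0.095},{"slide":[0.06,0.015,0.02],"dr":[0.144,-0.432,0.143],"fingers":0.095},{"slide":[0.079,0.025,0.029],"dr":[0.18,-0.54,0.178],"fingers":0.095}]'

```text
t: 11.5
eef_pos: [648.0, -206.1, 341.4]
tcp_rot: [-1.109, 0.146, -0.128]
ft_force: [0.9, 0.3, 0.6]
opening: 0.999
```

```bash
python3 - <<'E'
from g import *
p,R=teepose(120); delta(p,R); delta(p+[-60,-20,40],R)
E
```

```text
t 11.5 slide [0.0627, 0.0413, 0.0113] dr [0.107, -0.326, 0.107] F [0.9 0.3 0.6] op 0.999 q [-0.55  0.62  1.08  0.37  1.76 -1.94]
t 11.5 slide [0.0006, 0.001, 0.0007] dr [0.107, -0.326, 0.107] F [0.9 0.3 0.6] op 0.999 q [-0.55  0.62  1.08  0.37  1.76 -1.94]
```

Call:
drive_tool --steps '[{"slide":[0,0,0],"dr":[0.036,-0.109,0.036],"fingers":0.095},{"slide":[0,0,0],"dr":[0.072,-0.218,0.072],"fingers":0.095},{"slide":[0.01,0.005,0],"dr":[0.107,-0.326,0.107],"fingers":0.095},{"slide":[0.04,0.025,0.006],"dr":[0.107,-0.326,0.107],"fingers":0.095},{"slide":[0.063,0.041,0.011],"dr":[0.107,-0.326,0.107],"fingers":0.095}]'

```text
t: 11.92
eef_pos: [709.8, -185.4, 298.4]
tcp_rot: [-0.964, 0.074, 0.204]
ft_force: [0.1, -0.7, -0.4]
opening: 0.997
```

```bash
python3 - <<'E'
from g import *
delta(*teepose(120)); s,p,R=st()
for n in("side","top"):
  a=optics.read_camera(n)[:,:,::-1].copy(); cv2.imwrite(f"pics/{n}10.png",a)
a=cv2.imread("pics/side10.png"); im=a[80:320,300:560]; im=np.clip(255*(im/255.)**.5,0,255).astype(np.uint8); im=cv2.resize(im,None,fx=2.5,fy=2.5,interpolation=cv2.INTER_CUBIC)
for X in [p]+[p+R[:,2]*w for w in(-53,53)]+[p+i*R[:,1] for i in(50,101)]:
    u=proj("side",X)[0]; cv2.circle(im,tuple(((u-[300,80]+.5)*2.5).astype(int).tolist()),3,(0,0,255),1)
cv2.imwrite("pics/se10.png",im)
E
```

```text
t 11.92 slide [-0.0012, -0.0016, 0.0017] dr [0.0, -0.006, -0.0] F [ 0.1 -0.7 -0.4] op 0.997 q [-0.49  0.8   0.87  0.43  1.9  -2.19]
```

View pics/se10.png

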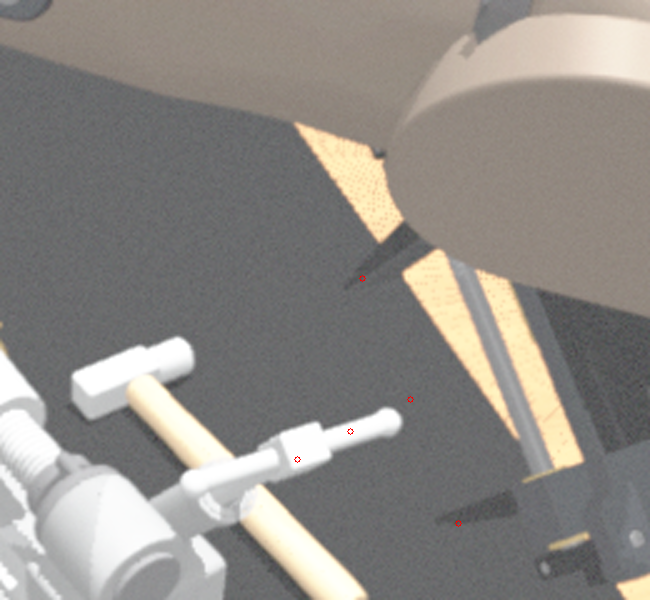

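View pics/top10.png

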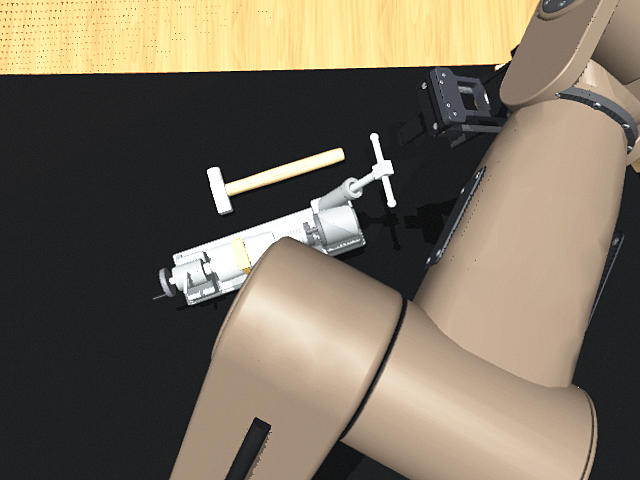

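Call:
drive_tool --steps '[{"slide":[0,0.03,0.001],"dr":[0,-0.006,0],"fingers":0.095},{"slide":[0,0.06,0.001],"dr":[0,-0.006,0],"fingers":0.095},{"slide":[0,0.08,0.001],"dr":[0,-0.006,0],"fingers":0.095},{"slide":[0,0.09,0.001],"dr":[0,-0.006,0],"fingers":0.095},{"slide":[0,0.09,0.001],"dr":[0,-0.006,0],"fingers":0.095}]'

```text
t: 12.43
eef_pos: [692.0, -134.6, 225.6]
tcp_rot: [-0.963, 0.072, 0.21]
ft_force: [0.2, 0.6, 0.6]
opening: 1.001
```

```bash
python3 - <<'E'
from g import *
delta(*teepose(0)); s,p,R=st()
for n in("side","top"):
  a=optics.read_camera(n)[:,:,::-1].copy(); cv2.imwrite(f"pics/{n}11.png",a)
a=cv2.imread("pics/side11.png"); im=a[160:340,320:540]; im=np.clip(255*(im/255.)**.5,0,255).astype(np.uint8); im=cv2.resize(im,None,fx=3.3,fy=3.3,interpolation=cv2.INTER_CUBIC)
cv2.imwrite("pics/se11.png",im)
a=cv2.imread("pics/top11.png"); im=a[90:260,300:500]; im=np.clip(255*(im/255.)**.5,0,255).astype(np.uint8); im=cv2.resize(im,None,fx=3.3,fy=3.3,interpolation=cv2.INTER_CUBIC)
cv2.imwrite("pics/te11.png",im)
E
```

```text
t 12.43 slide [0.0006, 0.028, -0.0004] dr [-0.0, 0.001, -0.003] F [0.2 0.6 0.6] op 1.001 q [-0.45  0.78  1.1   0.43  1.7  -2.25]
```

View pics/se11.png

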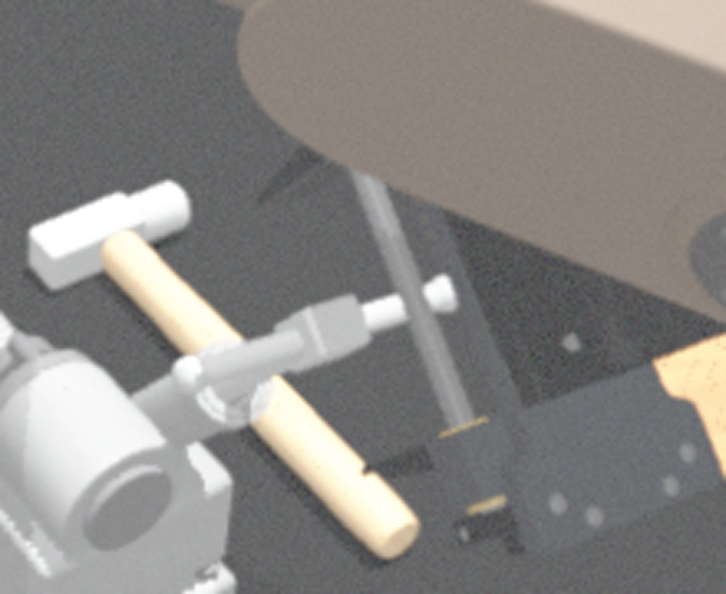

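View pics/te11.png

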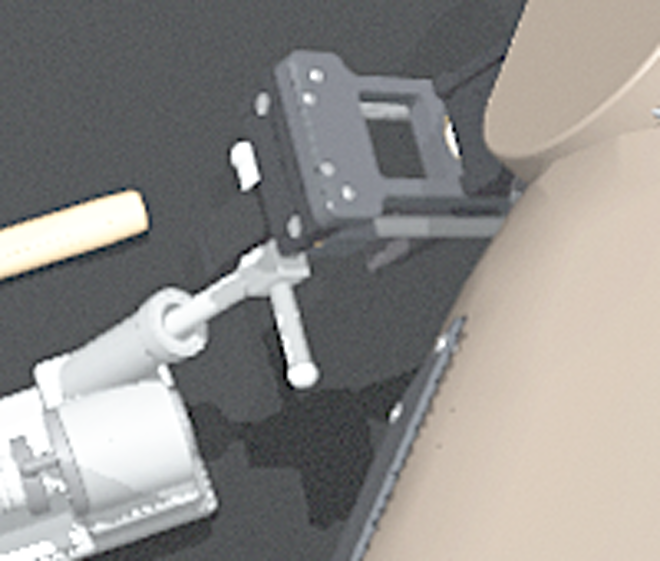

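Call:
drive_tool --steps '[{"slide":[0.0005,0.015,-0.0005],"dr":[0,0,0],"fingers":0.095},{"slide":[0.0005,0.027,-0.0005],"dr":[0,0,0],"fingers":0.02},{"slide":[0.0005,0.027,-0.0005],"dr":[0,0,0],"fingers":0.02},{"slide":[0.0005,0.027,-0.0005],"dr":[0,0,0],"fingers":0.02},{"slide":[0.0005,0.027,-0.0005],"dr":[0,0,0],"fingers":0.02}]'

```text
t: 12.95
eef_pos: [689.2, -122.4, 205.2]
tcp_rot: [-0.966, 0.069, 0.208]
ft_force: [0.2, 1.5, 0.7]
opening: 0.773
```

Call:
drive_tool --steps '[{"slide":[0,0,0],"dr":[0,0,0],"fingers":0.04},{"slide":[0,0,0],"dr":[0,0,0],"fingers":0.04},{"slide":[0,0,0],"dr":[0,0,0],"fingers":0.04},{"slide":[0,0,0],"dr":[0,0,0],"fingers":0.04},{"slide":[0,0,0],"dr":[0,0,0],"fingers":0.04}]'

```text
t: 13.37
eef_pos: [688.6, -121.5, 203.9]
tcp_rot: [-0.965, 0.07, 0.209]
ft_force: [0.2, -0.2, -0.2]
opening: 0.446
```

```bash
python3 - <<'E'
from g import *
delta(*teepose(0)); s,p,R=st(); print(p)
for n in("side","top"):
  a=optics.read_camera(n)[:,:,::-1].copy(); cv2.imwrite(f"pics/{n}12.png",a)
a=cv2.imread("pics/side12.png"); im=a[160:340,320:540]; im=np.clip(255*(im/255.)**.5,0,255).astype(np.uint8); im=cv2.resize(im,None,fx=3.3,fy=3.3,interpolation=cv2.INTER_CUBIC)
cv2.imwrite("pics/se12.png",im)
a=cv2.imread("pics/top12.png"); im=a[90:260,300:500]; im=np.clip(255*(im/255.)**.5,0,255).astype(np.uint8); im=cv2.resize(im,None,fx=3.3,fy=3.3,interpolation=cv2.INTER_CUBIC)
cv2.imwrite("pics/te12.png",im)
E
```

```text
t 13.37 slide [-0.0004, 0.0024, 0.0009] dr [0.001, 0.001, -0.0] F [ 0.2 -0.2 -0.2] op 0.446 q [-0.44  0.78  1.16  0.44  1.64 -2.26]
[ 688.63997797 -121.54062455  203.90554215]
```

View pics/se12.png

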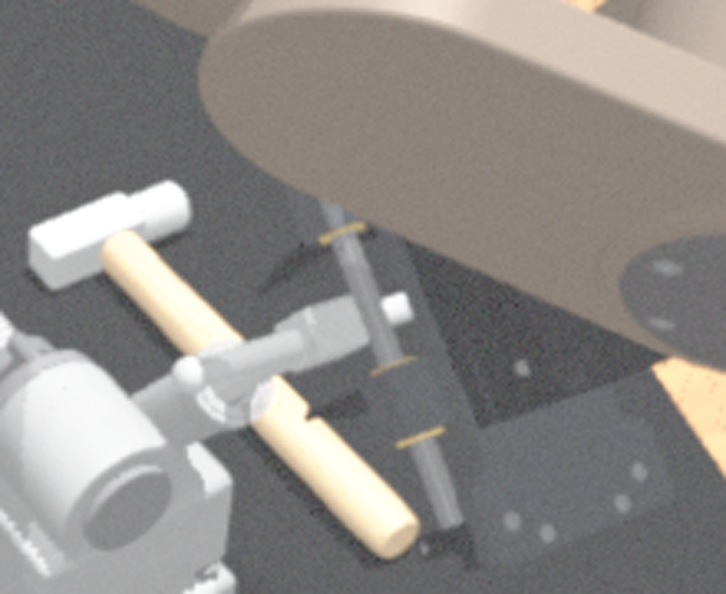

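View pics/te12.png

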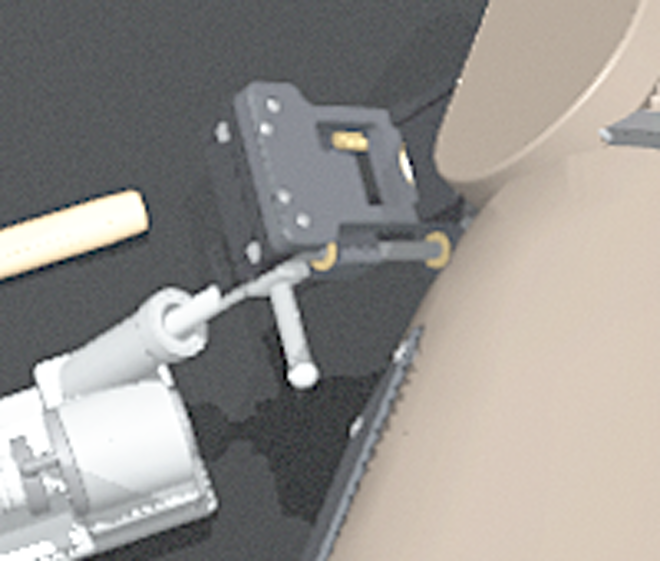

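Call:
drive_tool --steps '[{"slide":[0,0,0],"dr":[0,0,0],"fingers":0.005},{"slide":[0,0,0],"dr":[0,0,0],"fingers":0.005},{"slide":[0,0,0],"dr":[0,0,0],"fingers":0.005},{"slide":[0,0,0],"dr":[0,0,0],"fingers":0.005},{"slide":[0,0,0],"dr":[0,0,0],"fingers":0.005}]'

```text
t: 13.88
eef_pos: [688.4, -120.2, 204.7]
tcp_rot: [-0.962, 0.07, 0.21]
ft_force: [-2.8, 6.9, 4.9]
opening: 0.187
```

Call:
drive_tool --steps '[{"slide":[0,0,0],"dr":[0,0,0],"fingers":0.005},{"slide":[0,0,0],"dr":[0,0,0],"fingers":0.005}]'

```text
t: 14.05
eef_pos: [688.4, -120.2, 204.7]
tcp_rot: [-0.963, 0.07, 0.21]
ft_force: [-1.8, 5.9, 3.9]
opening: 0.187
```

```bash
python3 - <<'E'
from g import *
delta(*teepose(0)); s,p,R=st(); print(p, R.T@s["ft_force"],R.T@s["moment"])
E
```

```text
t 14.05 slide [-0.0005, 0.0023, -0.0007] dr [-0.001, 0.002, -0.001] F [-1.8  5.9  3.9] op 0.187 q [-0.43  0.78  1.16  0.44  1.64 -2.26]
[ 688.44011735 -120.22365716  204.67618167] [-0.79238117  0.30512652  7.24906801] [ 0.95059225 -0.20455498  0.00912805]
```

Call:
drive_tool --steps '[{"slide":[0,0,0.001],"dr":[0,0.1,0],"fingers":0.005},{"slide":[0,0,0.001],"dr":[0,0.2,0],"fingers":0.005},{"slide":[0,0,0.001],"dr":[0,0.3,0],"fingers":0.005},{"slide":[0,0,0.001],"dr":[0,0.4,0],"fingers":0.005},{"slide":[0,0,0.001],"dr":[0,0.4,0],"fingers":0.005}]'

```text
t: 14.47
eef_pos: [688.4, -120.8, 204.3]
tcp_rot: [-1.028, 0.293, -0.136]
ft_force: [0.1, 0.4, -1.2]
opening: 0.186
```

```bash
python3 - <<'E'
from g import *
delta(*teepose(0,.4)); s,p,R=st(); print(p, R.T@s["ft_force"],R.T@s["moment"])
E
```

```text
t 14.47 slide [-0.0003, 0.0023, -0.0002] dr [0.001, -0.004, 0.0] F [ 0.1  0.4 -1.2] op 0.186 q [-0.43  0.78  1.16  0.44  1.64 -1.85]
[ 688.40326598 -120.75649858  204.29248441] [ 0.36451289  1.207634   -0.22765785] [-0.36599493  0.05706415 -0.17294306]
```

Call:
drive_tool --steps '[{"slide":[0,0,0],"dr":[0,0.1,0],"fingers":0.005},{"slide":[0,0,0],"dr":[0,0.2,0],"fingers":0.005},{"slide":[0,0,0],"dr":[0,0.3,0],"fingers":0.005},{"slide":[0,0,0],"dr":[0,0.4,0],"fingers":0.005},{"slide":[0,0,0],"dr":[0,0.5,0],"fingers":0.005}]'

```text
t: 14.88
eef_pos: [688.0, -121.4, 203.9]
tcp_rot: [-1.225, 0.512, -0.624]
ft_force: [-4.5, -4.3, -1.9]
opening: 0.187
```

```bash
python3 - <<'E'
from g import *
delta(*teepose(0,.9)); s,p,R=st(); print(p, R.T@s["ft_force"],R.T@s["moment"])
a=optics.read_camera("top")[:,:,::-1].copy(); cv2.imwrite("pics/top13.png",a)
im=a[90:260,300:500]; im=np.clip(255*(im/255.)**.5,0,255).astype(np.uint8); im=cv2.resize(im,None,fx=3.3,fy=3.3,interpolation=cv2.INTER_CUBIC)
cv2.imwrite("pics/te13.png",im)
E
```

```text
t 14.88 slide [-0.0004, 0.0023, 0.0006] dr [0.003, -0.001, 0.001] F [-4.5 -4.3 -1.9] op 0.187 q [-0.44  0.78  1.16  0.43  1.64 -1.36]
[ 687.99578983 -121.44245291  203.92145459] [-8.91670555e-02  1.57083547e-03 -6.55170581e+00] [-1.2219589  -0.25169894 -0.52049449]
```

View pics/te13.png

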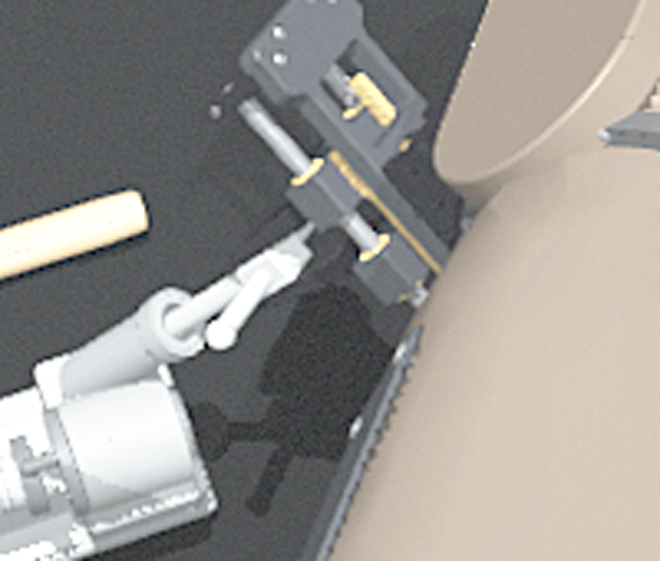

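Call:
drive_tool --steps '[{"slide":[0,0,-0.0007],"dr":[0,0.1,0],"fingers":0.005},{"slide":[0,0,-0.0007],"dr":[0,0.2,0],"fingers":0.005},{"slide":[0,0,-0.0007],"dr":[0,0.3,0],"fingers":0.005},{"slide":[0,0,-0.0007],"dr":[0,0.4,0],"fingers":0.005},{"slide":[0,0,-0.0007],"dr":[0,0.4,0],"fingers":0.005}]'

```text
t: 15.35
eef_pos: [688.1, -122.8, 203.2]
tcp_rot: [-1.471, 0.599, -1.085]
ft_force: [1.5, -8.5, -5.4]
opening: 0.208
```

```bash
python3 - <<'E'
from g import *
delta(*teepose(0,1.4)); s,p,R=st(); print(p, R.T@s["ft_force"],R.T@s["moment"])
E
```

```text
t 15.35 slide [-0.002, 0.0024, 0.0008] dr [0.001, 0.098, 0.004] F [ 1.5 -8.5 -5.4] op 0.208 q [-0.44  0.78  1.16  0.43  1.64 -0.96]
[ 688.13651947 -122.75767772  203.19752656] [ 9.81076906 -0.39341613 -2.63580725] [-0.27783877 -0.7739944  -2.14586743]
```

```bash
python3 - <<'E'
from g import *
for n in("side","top"):
  a=optics.read_camera(n)[:,:,::-1].copy(); cv2.imwrite(f"pics/{n}14.png",a)
a=cv2.imread("pics/side14.png"); im=a[180:320,340:480]; im=np.clip(255*(im/255.)**.5,0,255).astype(np.uint8); im=cv2.resize(im,None,fx=4.2,fy=4.2,interpolation=cv2.INTER_CUBIC)
cv2.imwrite("pics/se14.png",im)
a=cv2.imread("pics/top14.png"); im=a[110:230,330:470]; im=np.clip(255*(im/255.)**.5,0,255).astype(np.uint8); im=cv2.resize(im,None,fx=5,fy=5,interpolation=cv2.INTER_CUBIC)
cv2.imwrite("pics/te14.png",im)
E
```

```text
(no output)
```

View pics/se14.png

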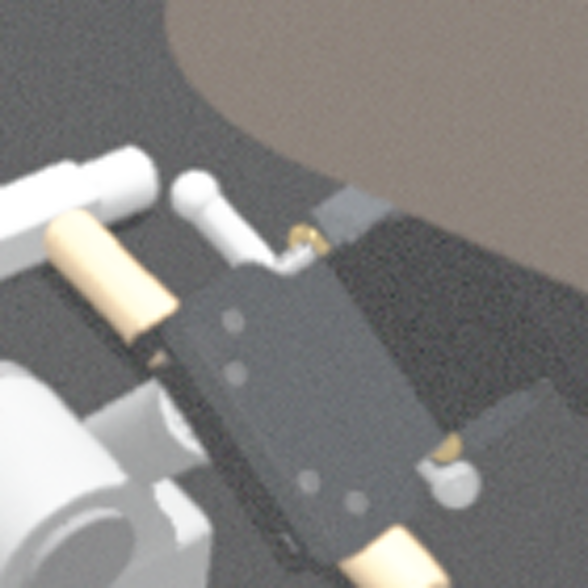

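View pics/te14.png

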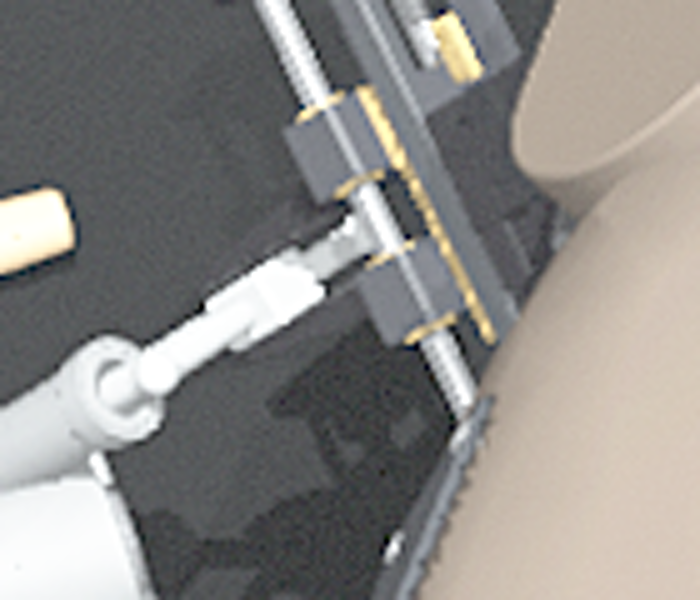

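```bash
python3 - <<'E'
from g import *
e0=Ro
x0=b0-(b0@zt)*zt; x0/=np.linalg.norm(x0)
def ends(a,T): 
    x=Ro.from_rotvec(-zt*a).as_matrix()@x0; return T+53*x,T-53*x
def fit(sA,sB,tA,tB):
    def f(q):
        T=np.r_[q[1:4]]; A,B=ends(q[0],T); r=[]
        o=q[4:6]
        for n,u,X in(("side",sA,A),("side",sB,B),("top",tA,A),("top",tB,B)):
            if u is not None: r+=list(proj(n,X)[0]+(o if n=="side" else 0)-u)
        return np.r_[r,(q[1:4]-TEE)*.2,(o-[1.5,-1.5])]
    for a0 in(0,1.3):
        s=least_squares(f,[a0,*TEE,1.5,-1.5]);print(s.x.round(3),s.cost.round(2),s.fun.round(1)[:8])
fit((456,248.4),(376.3,273),(374.3,136.7),(391.7,203.7))
k=lambda x,y:np.array([x/4.2+340-.5,y/4.2+180-.5])
fit(k(457,482),k(195,195),None,np.array([158/5+330-.5,372/5+110-.5]))
fit(k(195,195),k(457,482),None,None)
E
```

```text
[ 5.00000e-03  6.87782e+02 -1.31094e+02  2.20461e+02  1.65200e+00
 -1.37000e+00] 4.72 [-1.8  0.3  1.6 -0.4  0.6  1.  -0.3 -1.1]
[ 5.00000e-03  6.87782e+02 -1.31094e+02  2.20461e+02  1.65200e+00
 -1.37000e+00] 4.72 [-1.8  0.3  1.6 -0.4  0.6  1.  -0.3 -1.1]
[   1.138  688.575 -129.972  219.181    1.448   -1.472] 0.81 [-0.6 -0.6  0.6  0.5  0.1 -0.  -0.5  0. ]
[   1.138  688.575 -129.972  219.181    1.448   -1.472] 0.81 [-0.6 -0.6  0.6  0.5  0.1 -0.  -0.5  0. ]
[  -2.004  688.344 -130.65   219.785    1.396   -1.513] 0.78 [ 0.6  0.5 -0.5 -0.5 -0.5 -0.1  0.4 -0.1]
[   4.279  688.344 -130.65   219.785    1.396   -1.513] 0.78 [ 0.6  0.5 -0.5 -0.5 -0.5 -0.1  0.4 -0.1]
```

Call:
drive_tool --steps '[{"slide":[0.001,0,-0.0004],"dr":[0,0.05,0],"fingers":0.005},{"slide":[0.001,0,-0.0004],"dr":[0,0.1,0],"fingers":0.005},{"slide":[0.001,0,-0.0004],"dr":[0,0.15,0],"fingers":0.005},{"slide":[0.001,0,-0.0004],"dr":[0,0.2,0],"fingers":0.005},{"slide":[0.001,0,-0.0004],"dr":[0,0.2,0],"fingers":0.005}]'

```text
t: 15.87
eef_pos: [688.2, -124.5, 202.0]
tcp_rot: [-1.607, 0.604, -1.325]
ft_force: [2.2, -12.1, -8.7]
opening: 0.232
```

```bash
cat > look.py <<'E'
import sys
from g import *
t=sys.argv[1]
for n,(x0,y0,x1,y1),f in(("side",(340,180,480,320),4.2),("top",(330,110,470,230),5)):
  a=optics.read_camera(n)[:,:,::-1].copy(); cv2.imwrite(f"pics/{n}{t}.png",a)
  im=a[y0:y1,x0:x1]; im=np.clip(255*(im/255.)**.5,0,255).astype(np.uint8); im=cv2.resize(im,None,fx=f,fy=f,interpolation=cv2.INTER_CUBIC)
  cv2.imwrite(f"pics/{n[0]}e{t}.png",im)
E
python3 - <<'E'
from g import *
delta(*teepose(0,1.5)); s,p,R=st(); print(p, R.T@s["ft_force"],R.T@s["moment"])
E
python3 look.py 15
```

```text
t 15.87 slide [-0.0043, 0.0024, 0.0008] dr [0.0, -0.0, 0.006] F [  2.2 -12.1  -8.7] op 0.232 q [-0.44  0.78  1.16  0.43  1.64 -0.76]
[ 688.21734272 -124.50824632  202.00095323] [15.0597736   0.17277591 -0.81322105] [-0.01493911 -0.74274428 -3.02483357]
```

View pics/se15.png

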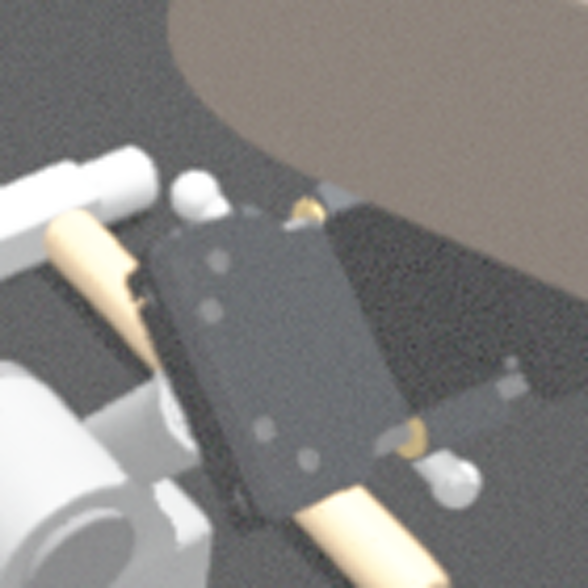

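View pics/te15.png

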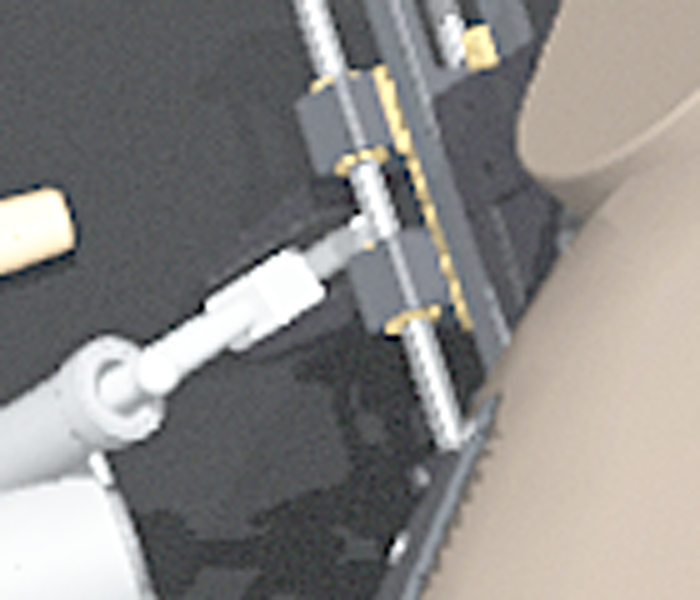

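Call:
drive_tool --steps '[{"slide":[-0.002,0,0],"dr":[0,0,0],"fingers":0.095},{"slide":[-0.002,0,0],"dr":[0,0,0],"fingers":0.095},{"slide":[-0.002,0,0],"dr":[0,0,0],"fingers":0.095},{"slide":[-0.002,0,0],"dr":[0,0,0],"fingers":0.095},{"slide":[-0.002,0,0],"dr":[0,0,0],"fingers":0.095}]'

```text
t: 16.38
eef_pos: [687.7, -120.2, 204.8]
tcp_rot: [-1.607, 0.609, -1.323]
ft_force: [0.3, -0.0, -0.3]
opening: 0.533
```

Call:
drive_tool --steps '[{"slide":[0,0,0],"dr":[0,0,0],"fingers":0.095},{"slide":[0,-0.02,0],"dr":[0,0,0],"fingers":0.095},{"slide":[0,-0.04,0],"dr":[0,0,0],"fingers":0.095},{"slide":[0,-0.06,0],"dr":[0,0,0],"fingers":0.095},{"slide":[0,-0.08,0],"dr":[0,0,0],"fingers":0.095}]'

```text
t: 16.8
eef_pos: [701.7, -164.3, 271.2]
tcp_rot: [-1.607, 0.609, -1.324]
ft_force: [-0.6, 0.2, 0.6]
opening: 0.875
```

```bash
python3 look.py 16; python3 - <<'E'
from g import *
s,p,R=st();print(s["t"],p,s["joints"].round(2),s["opening"])
a=cv2.imread("pics/side16.png");b=cv2.imread("pics/top16.png")
cv2.imwrite("pics/ps16.png",cv2.resize(a[185:255,235:325],None,fx=8,fy=8,interpolation=cv2.INTER_CUBIC))
cv2.imwrite("pics/pt16.png",cv2.resize(b[220:300,200:300],None,fx=7,fy=7,interpolation=cv2.INTER_CUBIC))
E
```

```text
16.9 [ 702.29038293 -165.48240121  272.52662054] [-0.48  0.78  0.97  0.43  1.82 -0.72] 0.9561626581758748
```

View pics/se16.png

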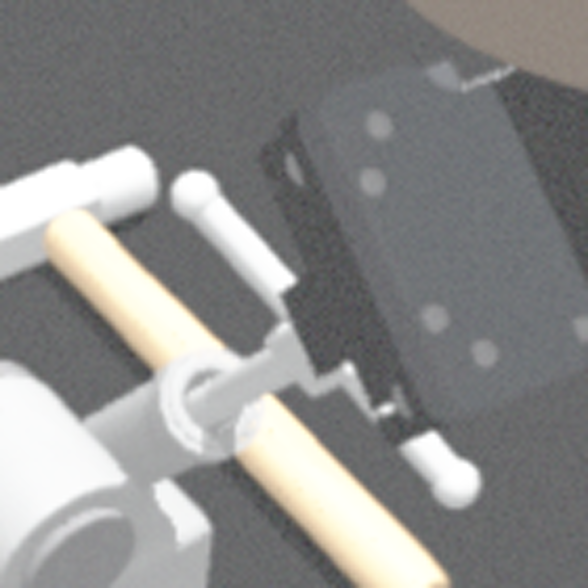

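View pics/te16.png

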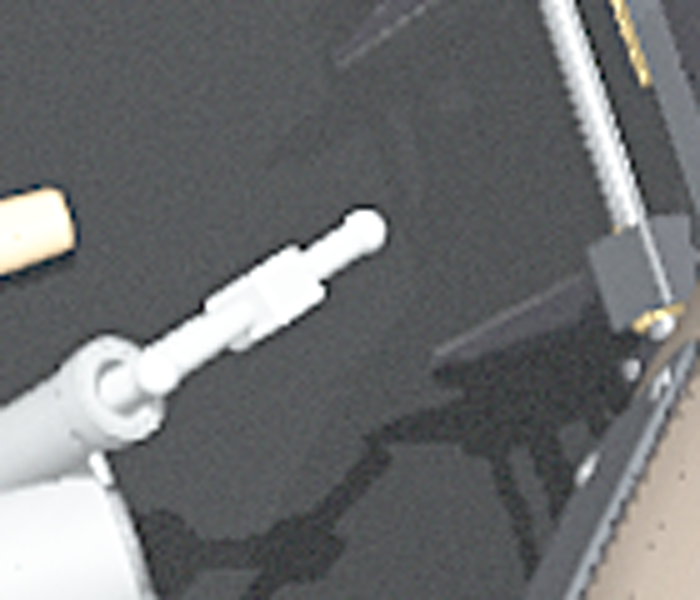

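View pics/ps16.png

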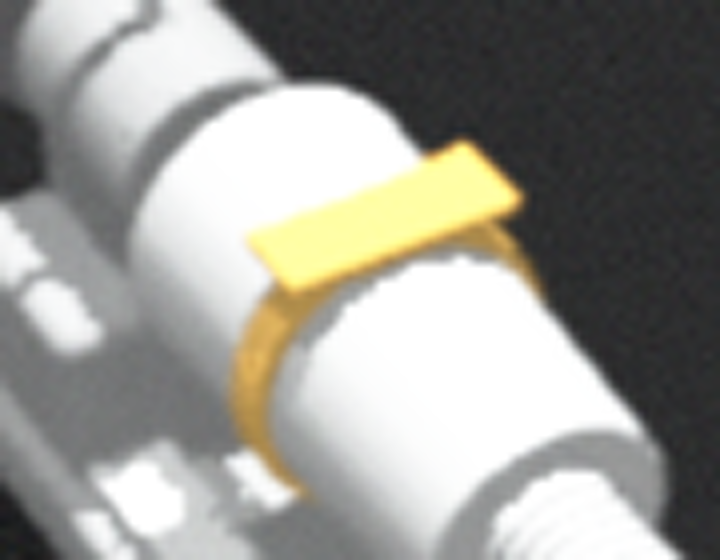

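View pics/pt16.png

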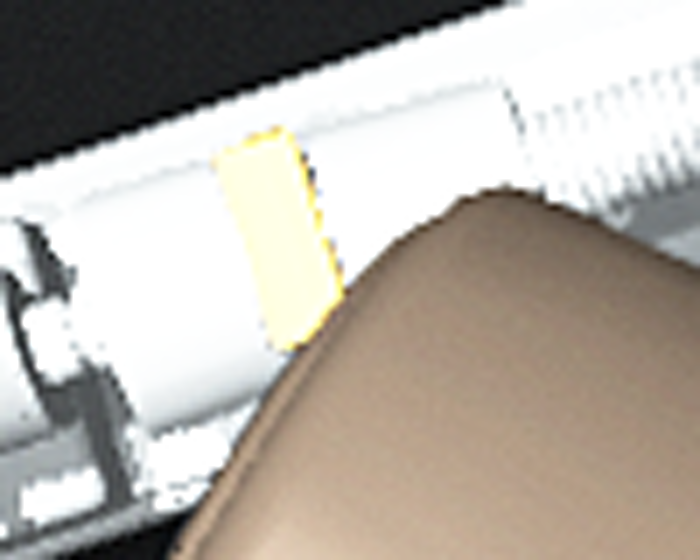

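```bash
python3 - <<'E'
from g import *
x0=b0-(b0@zt)*zt; x0/=np.linalg.norm(x0)
k=lambda x,y:np.array([x/4.2+340-.5,y/4.2+180-.5]); kt=lambda x,y:np.array([x/5+330-.5,y/5+110-.5])
def fit(sA,sB,tA,tB):
    def f(q):
        T=q[1:4]; x=Ro.from_rotvec(-zt*q[0]).as_matrix()@x0
        r=[]
        for n,u,X in(("side",sA,T+52*x),("side",sB,T-52*x),("top",tA,T+52*x),("top",tB,T-52*x)):
            r+=list(proj(n,X)[0]+(q[4:6] if n=="side" else 0)-u)
        return np.r_[r,(q[1:4]-TEE)*.2,(q[4:6]-[1.5,-1.5])]
    s=least_squares(f,[1.,*TEE,1.5,-1.5]);print(s.x.round(3),s.cost.round(2),s.fun.round(1)[:8])
fit(k(457,481),k(195,195),kt(363,231),kt(157,372))
fit(np.array([456,248.4])-.5,np.array([376.3,273])-.5,np.array([374.3,136.7])-.5,np.array([391.7,203.7])-.5)
p,R=teepose(0,1.18); delta(p,R)
E
```

```text
[   1.137  688.542 -130.09   219.858    1.397   -1.326] 3.32 [-1.1 -1.1  1.2  1.  -0.6  0.5  0.8 -0.4]
[ 3.00000e-03  6.87947e+02 -1.30405e+02  2.21033e+02  1.30800e+00
 -1.17400e+00] 9.93 [-2.3  0.4  2.5 -0.7  0.8  1.9 -0.3 -1.4]
t 16.9 slide [0.0004, 0.085, -0.0002] dr [-0.002, -0.318, 0.005] F [-0.1  0.3 -0.3] op 0.956 q [-0.48  0.78  0.97  0.43  1.82 -0.72]
```

Call:
drive_tool --steps '[{"slide":[0,0,0],"dr":[0,-0.1,0],"fingers":0.095},{"slide":[0,0.02,0],"dr":[0,-0.2,0],"fingers":0.095},{"slide":[0,0.05,0],"dr":[0,-0.28,0],"fingers":0.095},{"slide":[0,0.075,0],"dr":[0,-0.28,0],"fingers":0.07},{"slide":[0,0.083,0],"dr":[0,-0.28,0],"fingers":0.05}]'

```text
t: 17.32
eef_pos: [685.3, -116.0, 198.5]
tcp_rot: [-1.418, 0.597, -0.986]
ft_force: [-0.3, 1.0, -0.9]
opening: 0.909
```

Call:
drive_tool --steps '[{"slide":[0,0,0],"dr":[0,0,0],"fingers":0.005},{"slide":[0,0,0],"dr":[0,0,0],"fingers":0.005},{"slide":[0,0,0],"dr":[0,0,0],"fingers":0.005},{"slide":[0,0,0],"dr":[0,0,0],"fingers":0.005},{"slide":[0,0,0],"dr":[0,0,0],"fingers":0.005}]'

```text
t: 17.73
eef_pos: [687.5, -119.5, 203.0]
tcp_rot: [-1.414, 0.591, -0.986]
ft_force: [-0.5, 0.8, 0.3]
opening: 0.568
```

Call:
drive_tool --steps '[{"slide":[0,0,0],"dr":[0,0,0],"fingers":0.005},{"slide":[0,0,0],"dr":[0,0,0],"fingers":0.005},{"slide":[0,0,0],"dr":[0,0,0],"fingers":0.005},{"slide":[0,0,0],"dr":[0,0,0],"fingers":0.005},{"slide":[0,0,0],"dr":[0,0,0],"fingers":0.005}]'

```text
t: 18.15
eef_pos: [687.0, -118.9, 202.2]
tcp_rot: [-1.415, 0.592, -0.986]
ft_force: [-10.5, -6.1, -1.5]
opening: 0.211
```

```bash
python3 - <<'E'
from g import *
delta(*teepose(0,1.218)); s,p,R=st(); print(p, R.T@s["ft_force"],R.T@s["moment"])
E
```

```text
t 18.15 slide [0.0007, -0.0007, 0.0002] dr [0.001, -0.001, 0.001] F [-10.5  -6.1  -1.5] op 0.211 q [-0.43  0.78  1.17  0.44  1.63 -1.04]
[ 687.02098833 -118.86416802  202.23163237] [  0.23465007  -0.2062047  -12.23193141] [-2.28643045 -0.2082296  -0.38458073]
```

Call:
drive_tool --steps '[{"slide":[0,0,-0.0012],"dr":[0,0,0],"fingers":0.005},{"slide":[0,0,-0.0012],"dr":[0,0,0],"fingers":0.005},{"slide":[0,0,-0.0012],"dr":[0,0,0],"fingers":0.005}]'

```text
t: 18.4
eef_pos: [686.3, -119.2, 202.2]
tcp_rot: [-1.414, 0.591, -0.985]
ft_force: [2.5, -0.2, -0.6]
opening: 0.197
```

```bash
python3 - <<'E'
from g import *
delta(*teepose(0,1.218)); s,p,R=st(); print(p, R.T@s["ft_force"],R.T@s["moment"])
E
```

```text
t 18.4 slide [0.0008, -0.0007, 0.001] dr [0.0, -0.001, 0.001] F [ 2.5 -0.2 -0.6] op 0.197 q [-0.43  0.78  1.17  0.44  1.63 -1.04]
[ 686.34875391 -119.21272004  202.18302702] [ 1.63277655 -0.03799757  1.99830946] [ 0.30058682 -0.54378514 -0.4865053 ]
```

Call:
drive_tool --steps '[{"slide":[0,0,0],"dr":[0,0.05,0],"fingers":0.005},{"slide":[0,0,0],"dr":[0,0.1,0],"fingers":0.005},{"slide":[0,0,0],"dr":[0,0.15,0],"fingers":0.005},{"slide":[0,0,0],"dr":[0,0.15,0],"fingers":0.005}]'

```text
t: 18.73
eef_pos: [686.8, -120.3, 201.5]
tcp_rot: [-1.518, 0.605, -1.17]
ft_force: [5.2, -4.5, -3.0]
opening: 0.225
```

```bash
python3 look.py 17; python3 - <<'E'
from g import *
delta(*teepose(0,1.368)); s,p,R=st(); print(p, R.T@s["ft_force"],R.T@s["moment"])
E
```

```text
t 18.83 slide [-0.0007, -0.0005, 0.0011] dr [-0.001, -0.001, 0.004] F [ 4.6 -3.7 -4.4] op 0.222 q [-0.43  0.78  1.17  0.43  1.63 -0.89]
[ 686.75502974 -120.28059586  201.53047628] [6.78689715 0.77280148 2.73251492] [ 0.6973236  -0.78921144 -1.76164905]
```

View pics/se17.png

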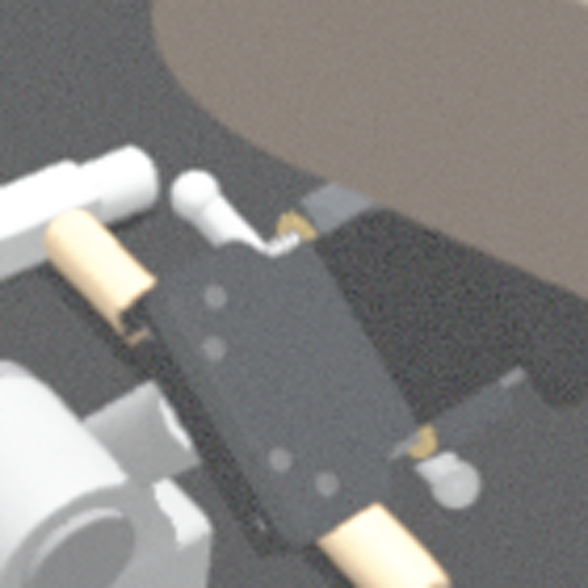

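Call:
drive_tool --steps '[{"slide":[0,0,0],"dr":[0,0,0],"fingers":0.095},{"slide":[0,0,0],"dr":[0,0,0],"fingers":0.095},{"slide":[0,0,0],"dr":[0,0,0],"fingers":0.095},{"slide":[0,0,0],"dr":[0,0,0],"fingers":0.095},{"slide":[0,0,0],"dr":[0,0,0],"fingers":0.095}]'

```text
t: 19.25
eef_pos: [686.0, -119.3, 202.2]
tcp_rot: [-1.517, 0.608, -1.167]
ft_force: [0.4, -0.5, 1.1]
opening: 0.518
```

Call:
drive_tool --steps '[{"slide":[0,0,0],"dr":[0,0,0],"fingers":0.095},{"slide":[0,-0.02,0],"dr":[0,0,0],"fingers":0.095},{"slide":[0,-0.05,0],"dr":[0,0,0],"fingers":0.095},{"slide":[0,-0.08,0],"dr":[0,0,0],"fingers":0.095},{"slide":[0,-0.11,0],"dr":[0,0,0],"fingers":0.095}]'

```text
t: 19.67
eef_pos: [705.2, -179.8, 293.6]
tcp_rot: [-1.517, 0.608, -1.166]
ft_force: [-0.2, -0.0, -0.4]
opening: 0.871
```

Call:
drive_tool --steps '[{"slide":[0,-0.02,0],"dr":[0,0,0],"fingers":0.095},{"slide":[0,-0.04,0],"dr":[0,0,0],"fingers":0.095},{"slide":[0,-0.05,0],"dr":[0,0,0],"fingers":0.095},{"slide":[0,-0.05,0],"dr":[0,0,0],"fingers":0.095},{"slide":[0,-0.05,0],"dr":[0,0,0],"fingers":0.095}]'

```text
t: 20.08
eef_pos: [714.0, -206.7, 332.9]
tcp_rot: [-1.517, 0.608, -1.167]
ft_force: [-0.1, 0.3, -0.5]
opening: 0.994
```

```bash
python3 look.py 18; python3 - <<'E'
from g import *
s=env.state(); print(s["t"],s["eef_pos"],s["qvel"].round(3))
a=cv2.imread("pics/side18.png"); z=cv2.imread("pics/side9.png")
o=cv2.imread("pics/side0.png")
print("plate diff",np.abs(a[185:255,235:325].astype(int)-z[185:255,235:325]).mean())
cv2.imwrite("pics/fin.png",np.hstack([a[160:360,215:475],o[160:360,215:475]]))
E
```

```text
20.1833 [ 713.83809793 -206.04216942  332.34366221] [ 0.004 -0.002  0.001  0.001  0.003  0.001]
plate diff 6.862857142857143
```

View pics/side18.png

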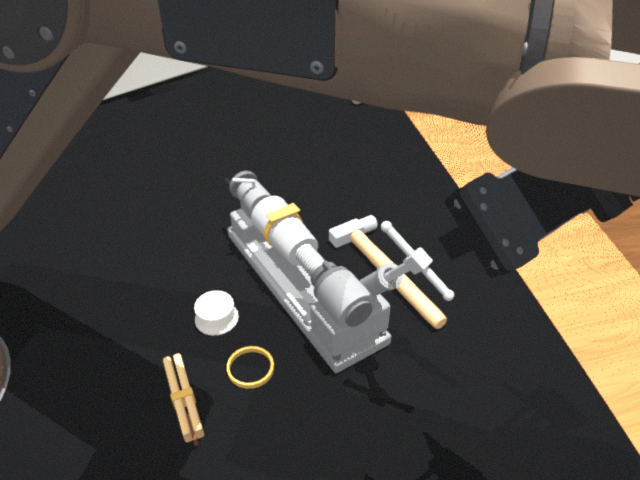

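View pics/top18.png

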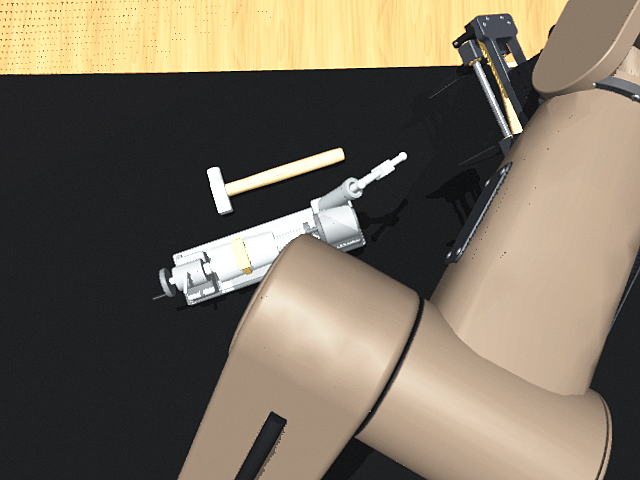

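View pics/se18.png

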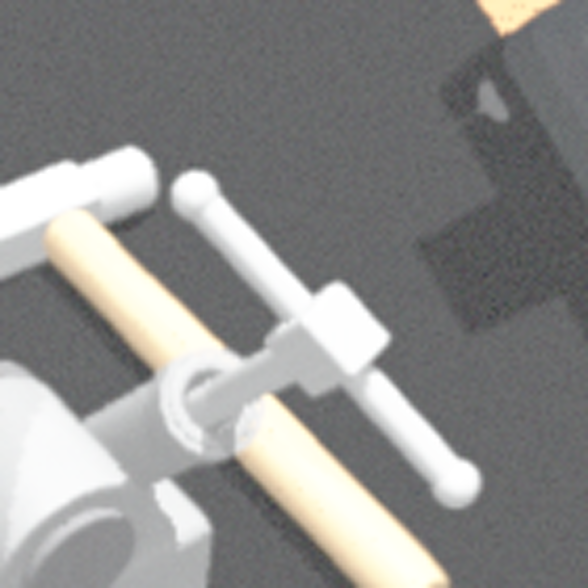

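```bash
python3 -c "
from cell import env
print(env.job_done())"
```

```text
the job is handed in; nothing more can be done
None
```

I turned the mandrel until the name plate faced up, tightened the lock against a solid stop, and handed the job in at about 20 s. No verdict came back.

- **Mandrel:** The plate started about 0.87 rad over towards the far side. My first turn went slightly too far, to about -0.08 rad, so I gripped the neck again and corrected it. The fit to the plate's corners then gave about -0.03 rad, against the limit of 0.09. The arm's own turn suggested nearer 0. The plate looked the same in the side view after locking.
- **Lock:** I gripped the square head and turned it clockwise. The bar stopped after about 1.14 rad (±0.03, from the camera fit). I gripped it again and twisted harder, reading 0.5 to 0.8 N m, well over the stated 0.1 to 0.3 to turn it. The bar did not move, and it stayed put when I let go.
- **Unconfirmed:** 1.14 rad is less than the 1.4 rad full travel. I take the stop to be the tight one, which would mean the lock started at about 0.26 rad rather than 0. I could not check the lock's absolute angle.
- **End state:** The arm was clear of everything and at rest. The tin, hammer, ring clamp and bangle showed no visible shift in the last side picture.

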